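# Put the gouge away and pin the panel in the carving cradle

## Robot

A 6-joint arm with a two-finger parallel gripper is mounted at the origin on the work surface. World frame = base frame: x ahead of the robot, y to its left, z up, the work surface at z = 0. Lengths are in m, angles in rad, forces in N, time in s.
With the tool pointing down it reaches from about 0.3 to 0.875 m from the base axis. Payload 6.4 kg.
Tool frame: the origin (TCP) lies at the very end of the fingers, on their centre line; the grasp point (between the pads) lies 19 mm behind it (ctrl.hold_point_z is the distance from the TCP to the grasp point, in m); y points along the fingers, x is the direction in which the jaws open and shut, and the axes are right-handed (so a half turn about y gives the same grasp; the last joint's range is limited). The gripper opens to 85 mm and grips with 20 to 120 N. Pads are 22 mm wide; open, the fingers measure 114 mm over their backs; the gripper's body (76 mm by 85 mm) begins 54 mm behind the grasp point. The pads swing forward as they close: fully open they stand 13 mm farther back than shut.
Start: joints at [1.087, 0.181, 1.607, -0, 1.354, -0.206], TCP at [0.158, 0.553, 0.231] pointing down, gripper open.
Joint ranges: [-2.99, 2.99], [-0.89, 2.07], [0.3, 2.58], [-1.14, 4.28], [0, 2.63], [-3.12, 3.12]. Speed limits (rad/s): [2.57, 2.57, 3.01, 3.14, 3.14, 3.14].

## Interface

Orientations are given as a unit quaternion [w, x, y, z].
In Python, from bench import ctrl, imaging gives the robot as it stands.
- The arm moves only by the shell command python3 -m jog 'ROWS'. ROWS is JSON, a list of rows, each a list of 3 entries, a list of its own where there are three numbers: the shift along the tool's x, y, z in cm, then the turn, a rotation vector about the tool's x, y, z in rad, then the finger opening in cm, from 0 to 8.54. A call has 1 to 12 rows; each row shifts and turns the pose as measured when the row begins, along the tool's axes as they then stand; what a row does not reach is not made up. A row lasts 1/12 s, in which the tool goes at most 41.7 mm and 7.16 degrees, less where a joint would pass 70% of its speed; a pose out of reach is approached as far as the arm can. A call is refused whole if a number of a shift passes 4.17 or a number of a turn 0.125, either way. A call with a gripper value outside its range is refused whole. The fingers move at their own pace and stop on an object; the grip force is fixed at half the most. Time passes only in rows, so rows that do not move let the fingers close. It gives the time, the measured TCP pose, the force and the opening at its end, in the units of the state.
- ctrl.get_obs(): the state, without advancing time (a new reading comes with each control period).
- imaging.camera(name): name is "scene" or "top" or "wrist"; returns a dict with "frame" (480x640x3 uint8, red, green, blue), "depth" (480x640 float32, m along the optical axis (not along the pixel's ray), 0 where there is no reading), "K" (3x3 intrinsics, pixels), "R" (3x3) and "t" (3): a world point X has camera coordinates R X + t. Camera axes: x right, y down, z forward; pixel columns grow to the right and rows downward; lengths in m; the calibration is good to about 2 mm. A picture is of the moment at which its call begins.
- ctrl.hand_in(): hands the job in, once; it reports no verdict.
The state is a dict: "time_s": time; "q": joint angles; "dq": joint speeds; "joint_efforts": joint torques, N m; "eef_pos": TCP position; "eef_rot": TCP orientation; "wrist_force": force on the tool from outside, world axes, zero at the start; "torque": the same for the moment, N m; "opening": opening from 0.0 (shut) to 1.0 (fully open).
Only numpy, scipy, OpenCV 4.12 (cv2) and the standard library are available. Lean on these libraries where they do the work, as an engineer would, in place of code of your own. Each camera call takes 0.05 s, during which the arm holds its last target. There are 200 camera calls.

## Task

The gouge left lying in the carving cradle is in the way: first stand it in the empty tool pot, handle down and cutting edge up. Then fit the carved panel, face up, over the two pins of the cradle so that it lies flush on the board. Set both down rather than dropping them, and leave the other gouge, both pots and the mallet standing where they are.

Things in the scene. Friction and masses are not known exactly. Their poses are not given: they have to be found in the camera images.
- gouge: Gouge to put away: 210 mm long, 0.12 kg, lying level in the cradle on a flat of its handle (axis 14 mm above the support; does not roll). Origin: centre of the butt (handle end), +x along its axis to the edge. Octagonal wooden handle 0-112 mm from the butt, 28 mm across flats, 30 across corners, first 10 mm tapered to a 20 mm butt; ferrule to 125 mm, 21 mm dia.; then shank and blade.
- gouge_edge (a point): Cutting edge of that gouge, on its axis 210 mm from the butt. Square steel shank 9 x 9 mm from 125 to 175 mm from the butt, faces parallel to the gouge's y and z; curved blade 18 mm wide from 175 to 210 mm. Centre of mass about 98 mm from the butt.
- pot_empty: The empty tool pot: loose heavy stoneware cylinder, 60 mm outside diameter, 110 mm tall, 0.5 kg, open at the top, straight bore 38 mm diameter, inner floor 12 mm above the bench. Origin: centre of its underside, z up. The other pot looks the same but has a gouge in it; the two may have changed places.
- pot_used: The other pot, same shape and size, holding the other gouge. Origin: centre of its underside. To be left alone.
- gouge_other: A V-gouge of the same size, standing loose, edge up, in the other pot; its top is 222 mm above the bench. Origin: its butt, z along it upward. To be left alone.
- cradle: Carving cradle, fixed to the bench: plywood board 266 x 120 mm, 18 mm thick, with a wooden hand-rest cheek across each end, 18 mm thick, 120 mm wide, rising 70 mm above the board (88 mm above the bench); 230 mm clear between the cheeks, long sides open. Two locating pins stand on the board. Origin: centre of the board's underside, x along its length, z up.
- cradle_seat (a point): Centre of the cradle board's upper face, 18 mm above the bench, cradle's axes: the middle of the panel's underside comes here. The two steel pins stand at (x, y) = (-68, -17) and (68, 17) mm from it: 10 mm diameter, 13 mm tall, the upper 7 mm tapering to a 4 mm tip.
- panel: Carved frieze panel: limewood, 170 x 60 x 20 mm, 0.11 kg, plain parallel sides 60 mm apart, low relief (to 5 mm) on top. It lies face up on the bench. Origin: centre of its underside, x along its length, z up through the carved face. Two 13 mm through holes at (x, y) = (-68, -17) and (68, 17) mm fit the cradle's pins; it fits as well turned half round.
- mallet: Bystander: round wooden carver's mallet standing on its head, 80 mm diameter, 215 mm tall. Origin: centre of its underside.
- bit_case: Bystander: open orange plastic case of burrs, fixed, 100 (x) x 160 (y) mm, 45 mm tall with a 95 mm back at +x. Origin: centre of its underside.
Things that resemble listed ones, but are neither listed nor needed, are in the scene too. Leave any red look-alike of the gouge alone. What is shaped like the pot_empty but blue is not meant.

How it is judged:
By the outcome, as a careful person would: the job done as asked, in the order asked, and still so for the second after the job is handed in, with the robot touching nothing.
It also fails if it takes over 72 s, if anything falls off the work surface, if the arm or the gripper's body presses on something with over 40 N, if the wrist force passes 120 N, or if a joint passes its speed limit or range.

## Working session

There is one attempt and no reset: what is moved stays moved. The work goes in short steps, Python scripts to look and compute and a shell command to move; the robot and the scene stay as the last step left them, time stands still between calls to the robot, and variables do not carry over. Pictures are saved under pics/ and viewed, about 8 in all and at most 12, crops included, and the job is handed in when it is done.

```bash
ls; mkdir -p pics
python3 - <<'E'
from bench import ctrl, imaging
import cv2, numpy as np, pickle
print(ctrl.get_obs(), ctrl.hold_point_z)
for n in ("scene","top"):
    c=imaging.camera(n); pickle.dump(c,open(f"{n}0.pkl","wb"))
    cv2.imwrite(f"pics/{n}0.png",c["frame"][:,:,::-1]); print(n,c["K"].tolist(),c["R"].tolist(),c["t"])
E
```

```text
pics
{'time_s': 0.0, 'q': array([ 1.08669152e+00,  1.81564273e-01,  1.60800937e+00,  3.33412574e-05,
        1.35380570e+00, -2.06294686e-01]), 'dq': array([-3.02970076e-05,  1.16374055e-04,  8.59397749e-04, -6.73046674e-04,
        2.41744448e-04, -1.89904809e-03]), 'joint_efforts': array([ 1.02341608e-03, -4.44872940e+01, -3.51340914e+01,  3.44949285e-05,
        9.02920176e-03,  1.37134199e-05]), 'eef_pos': array([0.15740019, 0.55246037, 0.23037044]), 'eef_rot': array([-0.56415605,  0.56467357,  0.42537612, -0.42652886]), 'wrist_force': array([ 0.27235725, -0.05237106, -0.05692077]), 'torque': array([ 0.01857972, -0.04112233, -0.02651903]), 'opening': 0.9981736159133514} 0.0187
scene [[459.162096854655, 0.0, 320.97214110783926], [0.0, 459.162096854655, 240.45706171179725], [0.0, 0.0, 1.0]] [[-0.766215097163714, 0.6425405537309519, 0.007487435443578333], [0.46258138041616376, 0.5596306784074823, -0.6876277846898403], [-0.44601893611221977, -0.5234072416353284, -0.7260247709500143]] [ 0.34195826 -0.18381988  1.35283   ]
top [[537.6331154947221, 0.0, 333.204128509781], [0.0, 537.6331154947221, 230.93248266077583], [0.0, 0.0, 1.0]] [[0.014935175979537108, -0.9998315943169357, 0.0106641232229767], [-0.9920892843490718, -0.01614733926707866, -0.12449142667003331], [0.12464265882195665, -0.008720461011232703, -0.9921633742290353]] [0.00679292 0.47767556 1.23457613]
```

View pics/top0.png

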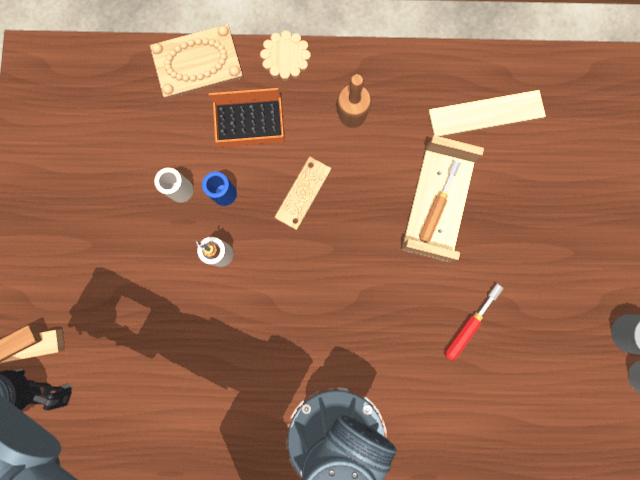

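View pics/scene0.png

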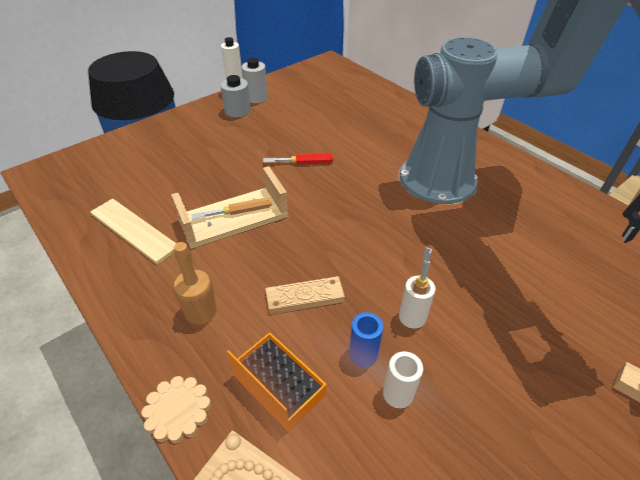

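Top view candidates:
- **Gouges:** the wooden one in the cradle at about (440,200) is the one meant. The red one at (474,322) is the look-alike, and the other stands in the pot at (213,252).
- **Pots:** the white empty one at (172,183) is meant. Blue (218,188) is the decoy, and (213,252) holds the other gouge.
- **Panels:** (303,193) is 60 mm wide with two holes. The plain board (487,113), the beaded panel (195,60) and the rosette (285,55) are not meant.

I'll confirm with an enlarged crop.

```bash
cat > h.py <<'E'
import numpy as np, pickle, cv2
from scipy.spatial.transform import Rotation as Ro
def load(n): return pickle.load(open(n,"rb"))
def cloud(c):
    d=c["depth"]; v,u=np.mgrid[:480,:640]; K=c["K"]
    P=np.stack([(u-K[0,2])/K[0,0]*d,(v-K[1,2])/K[1,1]*d,d],-1)
    W=(P-c["t"])@c["R"]; W[d==0]=np.nan; return W
def onz(c,u,v,z):
    r=c["R"].T@np.linalg.solve(c["K"],[u,v,1]); o=-c["R"].T@c["t"]; return o+r*(z-o[2])/r[2]
def proj(c,X):
    p=c["K"]@(c["R"]@np.asarray(X)+c["t"]); return p[:2]/p[2]
def rot(q): return Ro.from_quat(np.asarray(q)[[1,2,3,0]]).as_matrix()
E
python3 - <<'E'
from h import *
c=load("top0.pkl"); f=c["frame"][:,:,::-1]
a=cv2.resize(f[130:270,400:490],None,fx=4,fy=4,interpolation=cv2.INTER_CUBIC)
b=cv2.resize(f[150:240,270:340],None,fx=4,fy=4,interpolation=cv2.INTER_CUBIC)
d=cv2.resize(f[160:270,150:240],None,fx=1.6,fy=1.6,interpolation=cv2.INTER_CUBIC)
im=np.zeros((600,800,3),np.uint8); im[:560,:360]=a; im[:360,370:650]=b; im[370:370+d.shape[0],370:370+d.shape[1]]=d
cv2.imwrite("pics/crop1.png",im)
W=cloud(c); print(rot([-0.56415605,0.56467357,0.42537612,-0.42652886]).round(3))
def rect(m,name):
    P=W[m][:,:2]; r=cv2.minAreaRect((P*1000).astype(np.float32)); print(name,m.sum(),r,W[m][:,2].min(),W[m][:,2].max(),np.median(W[m],0))
v,u=np.mgrid[:480,:640]; z=W[...,2]
B=lambda u0,u1,v0,v1:(u>=u0)&(u<u1)&(v>=v0)&(v<v1)
rect(B(265,340,145,240)&(z>.014),"panel")
rect(B(395,495,125,270)&(z>.075),"cheeks")
rect(B(395,495,125,270)&(z>.01),"cradle")
rect(B(410,475,150,245)&(z>.024)&(z<.06)&(f[...,2].astype(int)-f[...,0]>0),"gougeall")
for n,b in (("pot_e",B(145,198,160,210)),("blue",B(198,245,165,212)),("pot_u",B(190,240,225,272))):
    rect(b&(z>.104)&(z<.115),n)
rect(B(330,380,60,135)&(z>.03),"mallet")
E
```

```text
[[ 0.274 -0.001 -0.962]
 [ 0.962 -0.002  0.274]
 [-0.002 -1.     0.   ]]
panel 1722 ((571.839599609375, 87.77241516113281), (60.87142562866211, 171.1809844970703), 61.87128829956055) 0.014056139008725892 0.030937523118307376 [0.57043531 0.08755643 0.02093053]
cheeks 948 ((555.0234375, -238.60675048828125), (119.62600708007812, 267.3364562988281), 76.4634017944336) 0.07508561446660728 0.09608505523528704 [ 0.65567078 -0.23854441  0.08771731]
cradle 6450 ((594.4906616210938, -260.0277099609375), (146.79638671875, 357.8180236816406), 75.11434173583984) 0.01003124885021768 0.09608505523528704 [ 0.57062662 -0.24072909  0.01987047]
gougeall 1066 ((561.9805908203125, -239.9495849609375), (112.98725128173828, 224.5606689453125), 72.43518829345703) 0.024005126187761565 0.059581517374438835 [ 0.54673432 -0.23403119  0.04070746]
pot_e 325 ((575.5525512695312, 383.649169921875), (58.02880859375, 58.219905853271484), 20.594106674194336) 0.10415760072874601 0.11492699445585905 [0.57433582 0.38307143 0.10962712]
blue 322 ((568.6260986328125, 278.2928466796875), (58.65695571899414, 59.06772994995117), 19.68383026123047) 0.10429137056972954 0.11469808531508935 [0.56827089 0.27892155 0.10934971]
pot_u 314 ((421.3145446777344, 281.1915588378906), (59.1805305480957, 57.47396469116211), 88.81769561767578) 0.10409256074151768 0.11466542097190524 [0.41800319 0.27741688 0.10933076]
mallet 1209 ((768.3013916015625, -28.038150787353516), (79.0090103149414, 70.82736206054688), 83.27096557617188) 0.030165135653611706 0.219200855570387 [ 0.76127092 -0.0266989   0.10773413]
```

View pics/crop1.png

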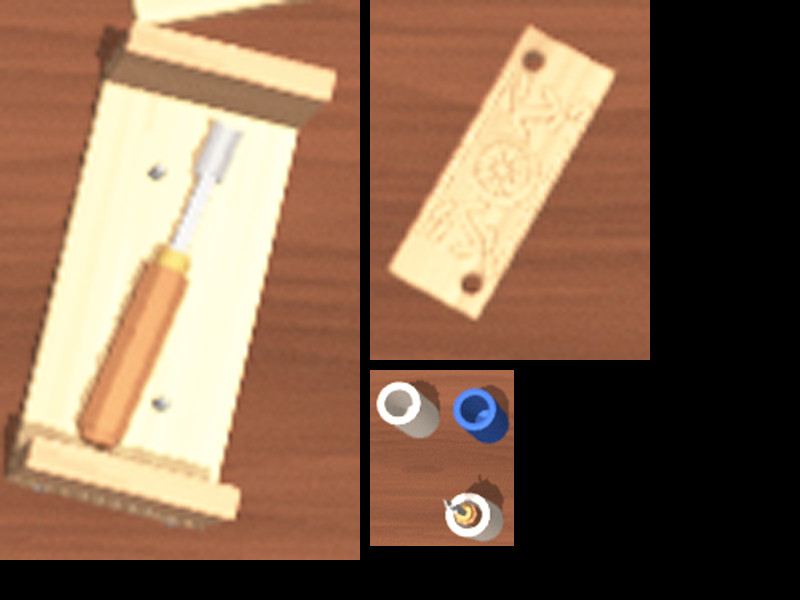

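Top crop confirms all three: the wooden gouge lies in the cradle (butt at 425,240.5; edge at 456.5,162; pins at 439,173 and 440,231). The white pot at (172,183) is empty. The panel has holes at (310.8,165) and (295.5,220.8).

```bash
cat >> h.py <<'E'
def plan(X,R,n=None,p=None,Rc=None,show=True):
    """rows (cm, rad, tool axes) from pose now to TCP X,R: equal world steps"""
    if p is None:
        from bench import ctrl
        o=ctrl.get_obs(); p=o["eef_pos"]; Rc=rot(o["eef_rot"])
    w=Ro.from_matrix(Rc.T@R).as_rotvec(); d=(np.asarray(X)-p)
    k=max(np.linalg.norm(w)/.115,np.linalg.norm(d)/.038); n=n or int(np.ceil(k))
    st=Ro.from_rotvec(w/n).as_matrix(); Rk=Rc.copy(); rows=[]
    for i in range(n):
        rows.append((np.round(Rk.T@d/n*100,2).tolist(),np.round(w/n,3).tolist())); Rk=Rk@st
    if show:
        print("n",n,"dist cm",(100*np.linalg.norm(d)).round(1),"turn",w.round(3))
        for r in rows: print(r)
    return rows
def frame(jaw,fing):
    y=np.array(fing,float);y/=np.linalg.norm(y); x=np.array(jaw,float); x-=y*(x@y); x/=np.linalg.norm(x)
    return np.stack([x,y,np.cross(x,y)],1)
E
python3 - <<'E'
from h import *
c=load("top0.pkl"); s=load("scene0.pkl")
b=onz(c,425.2,239.5,.036); e=onz(c,456.5,162,.034); h=onz(c,400+172/4,130+258/4,.046)
b2=onz(c,400+103/4,130+435/4,.042)
print("butt",b,b2,"edge",e,"len",np.linalg.norm(e-b),"az",np.degrees(np.arctan2(*(e-b)[1::-1])),"h",h)
p1=onz(c,439,173,.03);p2=onz(c,440,231,.03);print("pins",p1,p2,np.linalg.norm(p1-p2),(p1+p2)/2)
d=p1-p2; a=np.arctan2(d[1],d[0]); print("cradle az (pins far-near)",np.degrees(a))
h1=onz(c,310.75,165,.02);h2=onz(c,295.5,220.75,.02);print("holes",h1,h2,np.linalg.norm(h1-h2),(h1+h2)/2,np.degrees(np.arctan2(*(h1-h2)[1::-1])))
print("pin line angle in body",np.degrees(np.arctan2(17,68)))
# scene-camera check of cloud: pots, panel, gouge
W=cloud(s);z=W[...,2]
for n,x,y,r,z0,z1 in(("pot_e",.575,.384,.05,.1,.115),("panel",.572,.088,.1,.014,.03),("cheeks",.57,-.23,.16,.08,.093),("gouge",.56,-.235,.06,.03,.07)):
    m=(np.hypot(W[...,0]-x,W[...,1]-y)<r)&(z>z0)&(z<z1); rr=cv2.minAreaRect((W[m][:,:2]*1000).astype(np.float32)); print(n,m.sum(),rr)
# gouge axis from depth in top: pts above board +4mm within
W=cloud(c); t=(e-b)[:2]/np.linalg.norm((e-b)[:2]); nn=np.array([-t[1],t[0]])
q=(W[...,:2]-b[:2]); l=q@t; k=q@nn
for l0 in range(0,210,15):
    m=(abs(l-l0/1000)<.008)&(abs(k)<.025)&(W[...,2]>.025); print(l0,m.sum(),(k[m].min()*1000).round(1),(k[m].max()*1000).round(1),W[...,2][m].max().round(3))
E
```

```text
butt [ 0.46003628 -0.20123816  0.036     ] [ 0.46114077 -0.20144389  0.042     ] edge [ 0.64767689 -0.27767715  0.034     ] len 0.20262260473197724 az -22.164462871012454 h [ 0.56582169 -0.24194589  0.046     ]
pins [ 0.62105811 -0.23637355  0.03      ] [ 0.48142338 -0.2373925   0.03      ] 0.1396384573195089 [ 0.55124074 -0.23688302  0.03      ]
cradle az (pins far-near) 0.4180923186686188
holes [0.63773214 0.0705699  0.02      ] [0.5016478  0.10402632 0.02      ] 0.14013664367677822 [0.56968997 0.08729811 0.02      ] -13.812268657269808
pin line angle in body 14.036243467926479
pot_e 599 ((576.5499267578125, 385.9923095703125), (59.481529235839844, 58.755157470703125), 7.039863109588623)
panel 1717 ((572.0790405273438, 90.4530029296875), (65.8289794921875, 170.53567504882812), 62.41991424560547)
cheeks 517 ((555.1340942382812, -236.66578674316406), (123.51451110839844, 266.331298828125), 76.4786148071289)
gouge 354 ((559.3264770507812, -236.10671997070312), (26.42131805419922, 118.98928833007812), 62.766963958740234)
0 64 -11.0 16.2 0.052
15 85 -11.0 16.6 0.05
30 88 -24.6 16.4 0.051
45 87 -23.5 18.6 0.051
60 85 -11.8 15.7 0.051
75 85 -12.9 15.9 0.052
90 80 -11.8 15.5 0.054
105 73 -23.6 15.1 0.052
120 43 -9.4 10.8 0.045
135 29 -4.3 5.1 0.043
150 28 -3.7 21.9 0.041
165 31 -8.4 24.4 0.042
180 49 -9.4 9.0 0.04
195 54 -9.6 8.9 0.038
```

Run:
```python
from h import *
a=np.radians(67.9); R=frame([np.cos(a),np.sin(a),0],[0,0,-1])
plan([.590,-.254,.25],R)
```

```text
n 25 dist cm 91.5 turn [-0.     0.108 -0.002]
([-2.63, -0.07, -2.55], [-0.0, 0.004, -0.0])
([-2.62, -0.08, -2.56], [-0.0, 0.004, -0.0])
([-2.61, -0.08, -2.57], [-0.0, 0.004, -0.0])
([-2.59, -0.08, -2.58], [-0.0, 0.004, -0.0])
([-2.58, -0.08, -2.59], [-0.0, 0.004, -0.0])
([-2.57, -0.08, -2.6], [-0.0, 0.004, -0.0])
([-2.56, -0.08, -2.62], [-0.0, 0.004, -0.0])
([-2.55, -0.08, -2.63], [-0.0, 0.004, -0.0])
([-2.54, -0.08, -2.64], [-0.0, 0.004, -0.0])
([-2.53, -0.08, -2.65], [-0.0, 0.004, -0.0])
([-2.52, -0.08, -2.66], [-0.0, 0.004, -0.0])
([-2.5, -0.08, -2.67], [-0.0, 0.004, -0.0])
([-2.49, -0.08, -2.68], [-0.0, 0.004, -0.0])
([-2.48, -0.08, -2.69], [-0.0, 0.004, -0.0])
([-2.47, -0.08, -2.7], [-0.0, 0.004, -0.0])
([-2.46, -0.08, -2.71], [-0.0, 0.004, -0.0])
([-2.45, -0.08, -2.72], [-0.0, 0.004, -0.0])
([-2.43, -0.08, -2.73], [-0.0, 0.004, -0.0])
([-2.42, -0.08, -2.74], [-0.0, 0.004, -0.0])
([-2.41, -0.08, -2.76], [-0.0, 0.004, -0.0])
([-2.4, -0.08, -2.77], [-0.0, 0.004, -0.0])
([-2.39, -0.08, -2.78], [-0.0, 0.004, -0.0])
([-2.37, -0.08, -2.79], [-0.0, 0.004, -0.0])
([-2.36, -0.08, -2.8], [-0.0, 0.004, -0.0])
([-2.35, -0.08, -2.81], [-0.0, 0.004, -0.0])
```

```bash
python3 -m jog '[[[-2.6,-0.3,-2.6],[0,0.004,0],8.5],[[-2.6,-0.3,-2.6],[0,0.004,0],8.5],[[-2.6,-0.3,-2.6],[0,0.004,0],8.5],[[-2.6,-0.3,-2.6],[0,0.004,0],8.5],[[-2.6,-0.3,-2.6],[0,0.004,0],8.5],[[-2.6,-0.3,-2.6],[0,0.004,0],8.5],[[-2.6,0,-2.6],[0,0.004,0],8.5],[[-2.6,0,-2.6],[0,0.004,0],8.5],[[-2.5,0,-2.6],[0,0.004,0],8.5],[[-2.5,0,-2.6],[0,0.004,0],8.5],[[-2.5,0,-2.6],[0,0.004,0],8.5],[[-2.5,0,-2.6],[0,0.004,0],8.5]]'
python3 -m jog '[[[-2.5,0,-2.7],[0,0.004,0],6],[[-2.5,0,-2.7],[0,0.004,0],6],[[-2.5,0,-2.7],[0,0.004,0],6],[[-2.5,0,-2.7],[0,0.004,0],6],[[-2.5,0,-2.7],[0,0.004,0],6],[[-2.4,0,-2.7],[0,0.004,0],6],[[-2.4,0,-2.7],[0,0.004,0],6],[[-2.4,0,-2.7],[0,0.004,0],6],[[-2.4,0,-2.7],[0,0.004,0],6],[[-2.4,0,-2.7],[0,0.004,0],6]]'
python3 - <<'E'
from h import *
from bench import ctrl
print(ctrl.get_obs()["q"])
a=np.radians(67.9); R=frame([np.cos(a),np.sin(a),0],[0,0,-1])
plan([.590,-.254,.15],R)
E
```

```text
time_s: 1.1
eef_pos: [0.3665, 0.1537, 0.2444]
eef_rot: [-0.572, 0.572, 0.413, -0.418]
wrist_force: [0.8, 0.3, -0.8]
opening: 0.994
time_s: 1.93
eef_pos: [0.5439, -0.1849, 0.2422]
eef_rot: [0.582, -0.581, -0.4, 0.405]
wrist_force: [0.4, 0.6, 0.6]
opening: 0.706
[-0.53081126  0.17460636  1.59167257 -0.00598789  1.38011976 -1.74084524]
n 4 dist cm 12.4 turn [-0.006  0.026 -0.005]
([-1.2, 2.3, -1.7], [-0.001, 0.007, -0.001])
([-1.19, 2.3, -1.7], [-0.001, 0.007, -0.001])
([-1.18, 2.3, -1.71], [-0.001, 0.007, -0.001])
([-1.18, 2.31, -1.71], [-0.001, 0.007, -0.001])
```

```bash
python3 -m jog '[[[-1.2,2.0,-1.7],[0,0.007,0.0],6],[[-1.2,2.0,-1.7],[0,0.007,0.1],6]]'
python3 -c "
from bench import ctrl;print(ctrl.get_obs()['q'])"
python3 -m jog '[[[-1.2,1.5,-1.7],[0,0.007,-0.1],6],[[-1.0,1.5,-1.7],[0,0.007,0],6],[[0,0,0],[0,0,0],6]]'
python3 - <<'E'
from h import *
from bench import ctrl,imaging
print(ctrl.get_obs()["q"])
w=imaging.camera("wrist"); pickle.dump(w,open("wrist1.pkl","wb")); cv2.imwrite("pics/wrist1.png",w["frame"][:,:,::-1])
print([proj(w,[.460+.9265*s,-.201-.3762*s,.032]).round(0).tolist() for s in (0,.112,.125,.14,.175,.21)])
E
```

```text
time_s: 2.1
eef_pos: [0.5697, -0.2294, 0.2052]
eef_rot: [-0.563, 0.607, 0.365, -0.426]
wrist_force: [-0.8, -0.4, -0.0]
opening: 0.702
[-0.52001134  0.29092171  1.53164607 -0.11016565  1.30249155 -1.68058897]
time_s: 2.35
eef_pos: [0.5943, -0.2618, 0.1685]
eef_rot: [-0.586, 0.588, 0.39, -0.399]
wrist_force: [-1.2, 0.5, -0.9]
opening: 0.701
[-0.59112031  0.40246574  1.45868359 -0.01321915  1.2829233  -1.77101989]
[[330.0, -20.0], [329.0, 171.0], [329.0, 190.0], [329.0, 212.0], [328.0, 260.0], [328.0, 304.0]]
```

View pics/wrist1.png

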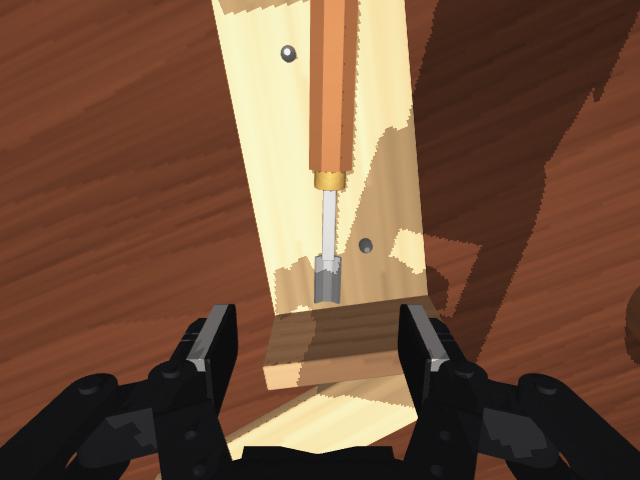

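Wrist view: gouge axis at column 329, ferrule rows 171–190, blade from row 256, edge at row 303. That matches my projected positions within a few pixels, so the gouge pose is good. Next I'll fit a rough arm model to choose the tilt and yaw for standing the gouge in the pot, because the other pot is directly on the radial line.

```bash
cat > kin.py <<'E'
from h import *
from scipy.optimize import least_squares
rz=lambda a:Ro.from_euler('z',a).as_matrix(); ry=lambda a:Ro.from_euler('y',a).as_matrix()
C=np.array([[-1,0,0],[0,0,1],[0,1,0.]])
def fk(q,k):
    d1,a2,a3,d4,off,d6=k; A=rz(q[0]); B=A@ry(q[1]); E=A@ry(q[1]+q[2]); T=E@rz(q[3])@ry(q[4])@rz(q[5])
    w=A@[0,off,d1]+B@[0,0,a2]+E@[a3,0,d4]; return w+T@[0,0,d6],T@C,w
S=[([1.08669152,.181564273,1.60800937,0,1.3538057,-.206294686],[.15740019,.55246037,.23037044],[-.56415605,.56467357,.42537612,-.42652886]),
([-.53081126,.17460636,1.59167257,-.00598789,1.38011976,-1.74084524],[.5439,-.1849,.2422],[.582,-.581,-.4,.405]),
([-.52001134,.29092171,1.53164607,-.11016565,1.30249155,-1.68058897],[.5697,-.2294,.2052],[-.563,.607,.365,-.426]),
([-.59112031,.40246574,1.45868359,-.01321915,1.2829233,-1.77101989],[.5943,-.2618,.1685],[-.586,.588,.39,-.399])]
def fit():
    f=lambda k:np.concatenate([(fk(q,k)[0]-p)*1000 for q,p,_ in S]+[(k-[.3,.35,0,.35,.117,.25])*5])
    r=least_squares(f,[.3,.35,0,.35,.117,.25]); return r.x,r.fun
LO=np.array([-2.99,-.89,.3,-1.14,0,-3.12]);HI=np.array([2.99,2.07,2.58,4.28,2.63,3.12])
def ik(X,R,k,q0):
    f=lambda q:np.concatenate([(fk(q,k)[0]-X)*5,Ro.from_matrix(fk(q,k)[1].T@R).as_rotvec(),(q-q0)*1e-4])
    r=least_squares(f,q0,bounds=(LO-1e-6,HI+1e-6)); return r.x,2*r.cost
E
python3 - <<'E'
from kin import *
k,res=fit(); print(k.round(3),res[:12].round(1))
for q,p,o in S: print(np.degrees(Ro.from_matrix(fk(q,k)[1].T@rot(o)).magnitude()).round(2))
np.save("k.npy",k)
q0=np.array(S[-1][0]); grip=np.array([.575,.385,.155])
for phi in (0,15,25,35):
  for az in (-10,20,45,60,75):
    a,f=np.radians(az),np.radians(phi); d=np.array([np.cos(a)*np.cos(f),np.sin(a)*np.cos(f),-np.sin(f)])
    for s in (1,-1):
        R=frame([-s*np.sin(a),s*np.cos(a),0],d); X=grip+.008*d
        # continuation start
        best=min((ik(X,R,k,np.r_[g1,.5,1.3,g4,1.2,g6]) for g1 in(.2,.7) for g4 in (-.8,.8) for g6 in (-1.7,1.4)),key=lambda t:t[1])
        print(phi,az,s,best[0].round(2),"err %.4f"%best[1], "wrist",fk(best[0],k)[2].round(2))
E
```

```text
[0.306 0.434 0.075 0.513 0.118 0.319] [ 0.   0.1 -0.1 -0.1  0.1 -0.   0.   0.  -0.  -0.  -0.   0.1]
0.0
0.04
0.08
0.02
0 -10 1 [0.79 0.73 1.84 4.18 1.26 1.09] err 0.0000 wrist [0.27 0.44 0.15]
0 -10 -1 [ 0.79  0.73  1.84  4.18  1.26 -2.05] err 0.0000 wrist [0.27 0.44 0.15]
0 20 1 [0.48 0.63 2.13 3.28 1.19 1.52] err 0.0000 wrist [0.28 0.28 0.15]
0 20 -1 [ 0.48  0.63  2.13  3.28  1.19 -1.62] err 0.0000 wrist [0.28 0.28 0.15]
0 45 1 [0.13 0.62 2.14 2.45 1.27 1.81] err 0.0000 wrist [0.36 0.17 0.16]
0 45 -1 [ 0.13  0.62  2.14  2.45  1.27 -1.33] err 0.0000 wrist [0.36 0.17 0.16]
0 60 1 [-0.    0.66  2.04  2.05  1.35  1.96] err 0.0000 wrist [0.42 0.12 0.16]
0 60 -1 [-0.    0.66  2.04  2.05  1.35 -1.18] err 0.0000 wrist [0.42 0.12 0.16]
0 75 1 [-0.07  0.72  1.88  1.74  1.47  2.11] err 0.0000 wrist [0.49 0.09 0.16]
0 75 -1 [-0.07  0.72  1.88  1.74  1.47 -1.03] err 0.0000 wrist [0.49 0.09 0.16]
15 -10 1 [0.75 0.56 1.92 4.28 0.97 0.97] err 0.0033 wrist [0.28 0.42 0.23]
15 -10 -1 [ 0.75  0.56  1.92  4.28  0.97 -2.17] err 0.0033 wrist [0.28 0.42 0.23]
15 20 1 [0.47 0.41 2.16 3.32 0.73 1.47] err 0
[... 1446 characters left out ...]
5 -10 -1 [ 0.69  0.37  1.79 -1.14  0.71 -3.03] err 0.0104 wrist [0.35 0.43 0.36]
35 20 1 [0.46 0.23 2.07 3.83 0.14 0.95] err 0.0000 wrist [0.34 0.3  0.33]
35 20 -1 [ 0.46  0.23  2.07  3.83  0.14 -2.19] err 0.0000 wrist [0.34 0.3  0.33]
35 45 1 [0.21 0.22 2.07 1.63 0.46 2.72] err 0.0000 wrist [0.4  0.21 0.33]
35 45 -1 [ 0.21  0.22  2.07  1.63  0.46 -0.43] err 0.0000 wrist [0.4  0.21 0.33]
35 60 1 [0.1  0.28 1.99 1.39 0.74 2.72] err 0.0000 wrist [0.45 0.16 0.33]
35 60 -1 [ 0.1   0.28  1.99  1.39  0.74 -0.42] err 0.0000 wrist [0.45 0.16 0.33]
35 75 1 [0.04 0.38 1.87 1.21 0.99 2.68] err 0.0000 wrist [0.51 0.14 0.33]
35 75 -1 [ 0.04  0.38  1.87  1.21  0.99 -0.46] err 0.0000 wrist [0.51 0.14 0.33]
```

```bash
python3 -m jog '[[[0,0,0],[0,0.124,0],5],[[0,0,0],[0,0.124,0],5],[[0,0,0],[0,0.124,0],5],[[0,0,0],[0,0.124,0],5],[[0,0,0],[0,0.124,0],5],[[0,0,0],[0,0.124,0],5],[[0,0,0],[0,0.124,0],5],[[0,0,0],[0,0.124,0],5],[[0,0,0],[0,0.124,0],5],[[0,0,0],[0,0.124,0],5],[[0,0,0],[0,0.124,0],5],[[0,0,0],[0,0.124,0],5]]'
python3 -m jog '[[[0,0,0],[0,0.124,0],5],[[0,0,0],[0,0.124,0],5],[[0,0,0],[0,0.124,0],5],[[0,0,0],[0,0.124,0],5],[[0,0,0],[0,0.124,0],5],[[0,0,0],[0,0.124,0],5],[[0,0,0],[0,0.124,0],5],[[0,0,0],[0,0.124,0],5],[[0,0,0],[0,0.124,0],5],[[0,0,0],[0,0.124,0],5],[[0,0,0],[0,0.124,0],5],[[0,0,0],[0,0.124,0],5]]'
cat > tgt.py <<'E'
from kin import *
k=np.load("k.npy")
B=np.array([.460,-.201,.032]); az=np.radians(-22.1); g=np.array([np.cos(az),np.sin(az),0]); th=np.radians(18)
dp=-np.sin(th)*g+np.cos(th)*np.array([0,0,-1]); Rp=frame([np.sin(az),-np.cos(az),0],dp)
G=B+.137*g; Xp=G+.008*dp
def pot(az,zg,P=(.575,.385),phi=18,lat=.008):
    a,f=np.radians(az),np.radians(phi); d=np.array([np.cos(a)*np.cos(f),np.sin(a)*np.cos(f),-np.sin(f)])
    R=frame([np.sin(a),-np.cos(a),0],d); return np.array([P[0],P[1],zg])+lat*d,R
E
python3 - <<'E'
from tgt import *
from bench import ctrl
o=ctrl.get_obs(); print(o["q"].round(3),Xp)
print(ik(Xp,Rp,k,o["q"])[0].round(2))
plan(Xp-.06*dp,Rp)
plan(Xp,Rp,p=Xp-.06*dp,Rc=Rp)
E
```

```text
time_s: 3.4
eef_pos: [0.5901, -0.2531, 0.1789]
eef_rot: [-0.694, 0.702, -0.114, 0.11]
wrist_force: [-0.6, 0.1, 0.2]
opening: 0.59
time_s: 4.4
eef_pos: [0.5871, -0.2434, 0.1927]
eef_rot: [-0.431, 0.438, -0.554, 0.562]
wrist_force: [0.6, 0.5, -0.7]
opening: 0.581
[-0.573  0.343  1.487 -0.013  1.304  1.249] [ 0.58464392 -0.25161265  0.02439155]
[-0.56  0.76  1.27 -0.06  1.42  1.41]
n 4 dist cm 11.3 turn [-0.318  0.134  0.035]
([0.24, 2.79, 0.44], [-0.079, 0.034, 0.009])
([0.24, 2.74, 0.67], [-0.079, 0.034, 0.009])
([0.24, 2.68, 0.89], [-0.079, 0.034, 0.009])
([0.23, 2.59, 1.11], [-0.079, 0.034, 0.009])
n 2 dist cm 6.0 turn [0. 0. 0.]
([0.0, 3.0, 0.0], [0.0, 0.0, 0.0])
([0.0, 3.0, 0.0], [0.0, 0.0, 0.0])
```

```bash
python3 -m jog '[[[0.24,2.8,0.4],[-0.08,0.034,0.009],4],[[0.24,2.7,0.7],[-0.08,0.034,0.009],4],[[0.24,2.7,0.9],[-0.08,0.034,0.009],4],[[0.24,2.6,1.1],[-0.08,0.034,0.009],4]]'
python3 - <<'E'
from tgt import *
plan(Xp-.025*dp,Rp,3)
E
```

```text
time_s: 4.73
eef_pos: [0.6058, -0.2579, 0.0968]
eef_rot: [0.326, -0.448, 0.67, -0.494]
wrist_force: [1.2, -0.9, -0.1]
opening: 0.468
n 3 dist cm 5.1 turn [-0.011 -0.012  0.002]
([0.07, 1.69, 0.03], [-0.004, -0.004, 0.001])
([0.07, 1.69, 0.04], [-0.004, -0.004, 0.001])
([0.07, 1.69, 0.04], [-0.004, -0.004, 0.001])
```

```bash
python3 -m jog '[[[0.07,1.7,0],[-0.004,-0.004,0],4],[[0.07,1.7,0],[-0.004,-0.004,0],4],[[0.07,1.7,0],[-0.004,-0.004,0],4],[[0,0,0],[0,0,0],4]]'
python3 - <<'E'
from tgt import *
plan(Xp,Rp,3)
E
```

```text
time_s: 5.07
eef_pos: [0.5855, -0.2501, 0.0358]
eef_rot: [0.325, -0.455, 0.675, -0.481]
wrist_force: [-1.2, 0.9, -0.1]
opening: 0.468
n 3 dist cm 1.2 turn [0.018 0.003 0.   ]
([0.06, 0.36, 0.12], [0.006, 0.001, 0.0])
([0.06, 0.36, 0.11], [0.006, 0.001, 0.0])
([0.06, 0.36, 0.11], [0.006, 0.001, 0.0])
```

```bash
python3 -m jog '[[[0.06,0.3,0.11],[0.006,0,0],4],[[0.06,0.3,0.11],[0.006,0,0],4],[[0.06,0.2,0.11],[0.006,0,0],4],[[0,0,0],[0,0,0],4],[[0,0,0],[0,0,0],4]]'
python3 - <<'E'
from tgt import *
plan(Xp,Rp,1)
E
```

```text
time_s: 5.48
eef_pos: [0.5875, -0.2525, 0.0358]
eef_rot: [0.333, -0.451, 0.666, -0.492]
wrist_force: [0.7, -0.9, -0.0]
opening: 0.474
n 1 dist cm 1.2 turn [-0.015  0.004  0.003]
([0.03, 1.18, 0.05], [-0.015, 0.004, 0.003])
```

```bash
python3 -m jog '[[[0.03,0.6,0.05],[-0.01,0,0],4],[[0,0.6,0],[0,0,0],4]]'
python3 -m jog '[[[0,0.2,0],[0,0,0],4]]'
python3 - <<'E'
from tgt import *
plan(Xp,Rp,1)
E
```

```text
time_s: 5.65
eef_pos: [0.5869, -0.2531, 0.0277]
eef_rot: [0.331, -0.452, 0.667, -0.491]
wrist_force: [0.5, 0.4, -0.0]
opening: 0.47
time_s: 5.73
eef_pos: [0.5862, -0.2528, 0.0252]
eef_rot: [0.331, -0.452, 0.667, -0.491]
wrist_force: [0.2, 0.0, 0.4]
opening: 0.469
n 1 dist cm 0.2 turn [-0.012  0.004  0.004]
([-0.05, 0.14, -0.15], [-0.012, 0.004, 0.004])
```

Good, close now.

```bash
python3 -m jog '[[[0,0,-0.1],[-0.01,0,0],0.5],[[0,0,0],[0,0,0],0.3],[[0,0,0],[0,0,0],0],[[0,0,0],[0,0,0],0],[[0,0,0],[0,0,0],0],[[0,0,0],[0,0,0],0]]'
python3 -m jog '[[[0,0,0],[0,0,0],0],[[0,0,0],[0,0,0],0],[[0,0,0],[0,0,0],0]]'
python3 -m jog '[[[0,-1,0],[0,0,0],0],[[0,-2,0],[0,0,0],0],[[0,-2,0],[0,0,0],0],[[0,-2,0],[0,0,0],0],[[0,-2.5,0],[0,0,0],0],[[0,-2.5,0],[0,0,0],0],[[0,-1,0],[0,0,0],0]]'
python3 - <<'E'
from h import *
from bench import ctrl,imaging
print(ctrl.get_obs()["q"])
w=imaging.camera("wrist"); s=imaging.camera("scene"); pickle.dump(w,open("wrist2.pkl","wb")); pickle.dump(s,open("scene2.pkl","wb"))
a=cv2.resize(w["frame"],(400,300)); b=cv2.resize(s["frame"][80:320,130:450],(400,300))
cv2.imwrite("pics/g2.png",np.hstack([a,b])[:,:,::-1])
E
```

```text
time_s: 6.23
eef_pos: [0.5845, -0.2521, 0.0244]
eef_rot: [0.328, -0.454, 0.67, -0.487]
wrist_force: [-0.7, 1.0, 0.6]
opening: 0.083
time_s: 6.48
eef_pos: [0.5845, -0.2521, 0.0244]
eef_rot: [0.328, -0.454, 0.67, -0.487]
wrist_force: [-0.4, -0.3, 0.9]
opening: 0.087
time_s: 7.07
eef_pos: [0.615, -0.2632, 0.1454]
eef_rot: [0.322, -0.458, 0.678, -0.476]
wrist_force: [1.2, 0.2, 0.2]
opening: 0.085
[-0.5537272   0.71161342  1.08767197 -0.05755165  1.68304159  1.40177143]
```

View pics/g2.png

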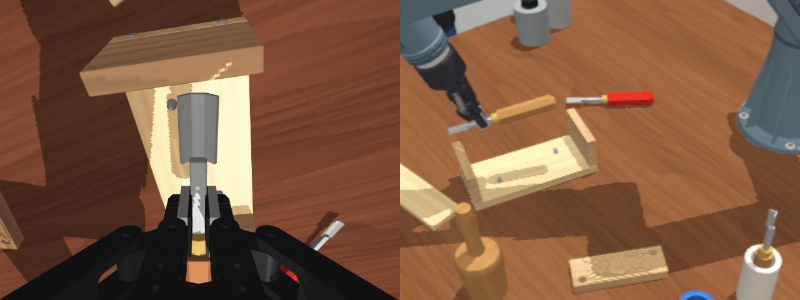

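Gouge held and level: wrist picture shows the shank in the jaws and the scene view shows it clear of the cradle. Planning the carry and turn to above the empty pot.

```bash
cat > carry.py <<'E'
from tgt import *
from bench import ctrl
def check(p,Rc,q,rows):
    """follow ideal rows; report joint extremes and lowest butt height"""
    Q=[];lo=9
    for d,w in rows:
        p=p+Rc@np.array(d)/100; Rc=Rc@Ro.from_rotvec(w).as_matrix(); q,e=ik(p,Rc,k,q); Q.append(np.r_[q,e])
        gd=Rc@np.array([0,-np.sin(th),0])+0; 
        ge=Rc@np.array([0,-np.sin(th),np.cos(th)*np.sign((Rp.T@g)[2])]); lo=min(lo,(p-.008*Rc[:,1]-.137*ge)[2])
    Q=np.array(Q); print("min",Q.min(0).round(2),"max",Q.max(0).round(2),"err",Q[:,6].max().round(5),"maxstep",abs(np.diff(Q[:,:6],axis=0)).max(0).round(3),"butt low",lo.round(3),"end",Q[-1].round(2))
    return p,Rc,q
E
python3 - <<'E'
from carry import *
o=ctrl.get_obs(); p=o["eef_pos"];Rc=rot(o["eef_rot"]);q=o["q"]
X,R=pot(62,.29)
Rm=Rc@Ro.from_rotvec(Ro.from_matrix(Rc.T@R).as_rotvec()*.4).as_matrix()
r1=plan([.58,-.14,.30],Rm,10,p,Rc,True); p,Rc,q=check(p,Rc,q,r1)
r2=plan(X,R,20,p,Rc,False); check(p,Rc,q,r2)
E
```

```text
n 10 dist cm 20.2 turn [ 0.512 -0.576  0.282]
([-1.01, -1.2, -1.26], [0.051, -0.058, 0.028])
([-1.12, -1.23, -1.14], [0.051, -0.058, 0.028])
([-1.21, -1.25, -1.01], [0.051, -0.058, 0.028])
([-1.3, -1.27, -0.87], [0.051, -0.058, 0.028])
([-1.39, -1.27, -0.73], [0.051, -0.058, 0.028])
([-1.46, -1.26, -0.58], [0.051, -0.058, 0.028])
([-1.52, -1.25, -0.43], [0.051, -0.058, 0.028])
([-1.58, -1.22, -0.28], [0.051, -0.058, 0.028])
([-1.62, -1.19, -0.12], [0.051, -0.058, 0.028])
([-1.66, -1.14, 0.03], [0.051, -0.058, 0.028])
min [-0.66  0.14  1.15 -0.02  1.48  0.72  0.  ] max [-0.56  0.65  1.57  0.41  1.64  1.34  0.  ] err 0.0 maxstep [0.016 0.068 0.063 0.055 0.037 0.073] butt low 0.165 end [-0.66  0.14  1.57  0.41  1.48  0.72  0.  ]
min [-0.64 -0.09  1.62  0.45  0.99 -0.53  0.  ] max [0.01 0.13 2.07 1.58 1.45 0.68 0.  ] err 0.0 maxstep [0.047 0.043 0.05  0.075 0.03  0.091] butt low 0.154 end [ 0.01  0.13  2.04  1.58  0.99 -0.53  0.  ]
```

```bash
python3 -m jog '[[[-1.0,-1.4,-1.3],[0.051,-0.058,0.028],0],[[-1.1,-1.4,-1.1],[0.051,-0.058,0.028],0],[[-1.2,-1.4,-1.0],[0.051,-0.058,0.028],0],[[-1.3,-1.4,-0.9],[0.051,-0.058,0.028],0],[[-1.4,-1.4,-0.7],[0.051,-0.058,0.028],0],[[-1.5,-1.4,-0.6],[0.051,-0.058,0.028],0],[[-1.5,-1.4,-0.4],[0.051,-0.058,0.028],0],[[-1.6,-1.3,-0.3],[0.051,-0.058,0.028],0],[[-1.6,-1.2,-0.1],[0.051,-0.058,0.028],0],[[-1.7,-1.2,0],[0.051,-0.058,0.028],0]]'
python3 - <<'E'
from carry import *
o=ctrl.get_obs(); p=o["eef_pos"];Rc=rot(o["eef_rot"]);q=o["q"]
X,R=pot(62,.29)
r=plan(X,R,18,p,Rc,True); check(p,Rc,q,r)
E
```

```text
time_s: 8.0
eef_pos: [0.571, -0.1332, 0.2926]
eef_rot: [0.674, -0.378, 0.477, -0.419]
wrist_force: [-1.0, -0.3, -1.6]
opening: 0.086
n 18 dist cm 52.5 turn [ 0.762 -0.862  0.388]
([-2.68, 1.09, 0.35], [0.042, -0.048, 0.022])
([-2.64, 1.17, 0.43], [0.042, -0.048, 0.022])
([-2.59, 1.24, 0.51], [0.042, -0.048, 0.022])
([-2.54, 1.32, 0.57], [0.042, -0.048, 0.022])
([-2.48, 1.4, 0.64], [0.042, -0.048, 0.022])
([-2.41, 1.48, 0.69], [0.042, -0.048, 0.022])
([-2.35, 1.56, 0.74], [0.042, -0.048, 0.022])
([-2.28, 1.65, 0.78], [0.042, -0.048, 0.022])
([-2.2, 1.73, 0.82], [0.042, -0.048, 0.022])
([-2.12, 1.81, 0.85], [0.042, -0.048, 0.022])
([-2.04, 1.89, 0.87], [0.042, -0.048, 0.022])
([-1.96, 1.97, 0.88], [0.042, -0.048, 0.022])
([-1.87, 2.05, 0.89], [0.042, -0.048, 0.022])
([-1.78, 2.13, 0.89], [0.042, -0.048, 0.022])
([-1.69, 2.2, 0.88], [0.042, -0.048, 0.022])
([-1.6, 2.28, 0.87], [0.042, -0.048, 0.022])
([-1.51, 2.35, 0.84], [0.042, -0.048, 0.022])
([-1.42, 2.41, 0.81], [0.042, -0.048, 0.022])
min [-0.65 -0.08  1.65  0.47  0.99 -0.51  0.  ] max [0.01 0.13 2.07 1.56 1.46 0.65 0.  ] err 0.0 maxstep [0.051 0.045 0.052 0.08  0.033 0.097] butt low 0.154 end [ 0.01  0.13  2.04  1.56  0.99 -0.51  0.  ]
```

```bash
python3 -m jog '[[[-2.7,1.1,0.4],[0.042,-0.048,0.022],0],[[-2.6,1.2,0.4],[0.042,-0.048,0.022],0],[[-2.6,1.2,0.5],[0.042,-0.048,0.022],0],[[-2.5,1.3,0.6],[0.042,-0.048,0.022],0],[[-2.5,1.4,0.6],[0.042,-0.048,0.022],0],[[-2.4,1.5,0.7],[0.042,-0.048,0.022],0],[[-2.3,1.5,0.7],[0.042,-0.048,0.022],0],[[-2.3,1.6,0.8],[0.042,-0.048,0.022],0],[[-2.2,1.7,0.8],[0.042,-0.048,0.022],0],[[-2.1,1.8,0.8],[0.042,-0.048,0.022],0]]'
python3 - <<'E'
from carry import *
o=ctrl.get_obs(); p=o["eef_pos"];Rc=rot(o["eef_rot"]);q=o["q"]
X,R=pot(62,.285)
r=plan(X,R,8,p,Rc,True); check(p,Rc,q,r)
E
```

```text
time_s: 8.83
eef_pos: [0.5654, 0.166, 0.2806]
eef_rot: [0.874, -0.259, 0.241, -0.333]
wrist_force: [0.4, 1.1, -0.9]
opening: 0.081
n 8 dist cm 22.6 turn [ 0.326 -0.377  0.168]
([-1.89, 1.88, 0.94], [0.041, -0.047, 0.021])
([-1.8, 1.96, 0.95], [0.041, -0.047, 0.021])
([-1.72, 2.03, 0.95], [0.041, -0.047, 0.021])
([-1.63, 2.11, 0.95], [0.041, -0.047, 0.021])
([-1.54, 2.18, 0.94], [0.041, -0.047, 0.021])
([-1.45, 2.25, 0.92], [0.041, -0.047, 0.021])
([-1.36, 2.31, 0.89], [0.041, -0.047, 0.021])
([-1.27, 2.38, 0.86], [0.041, -0.047, 0.021])
min [-0.33 -0.09  2.04  1.06  0.99 -0.53  0.  ] max [0.01 0.14 2.09 1.59 1.12 0.07 0.  ] err 0.0 maxstep [0.051 0.046 0.02  0.078 0.031 0.094] butt low 0.148 end [ 0.01  0.14  2.04  1.59  0.99 -0.53  0.  ]
```

```bash
python3 -m jog '[[[-1.9,1.8,0.9],[0.041,-0.047,0.021],0],[[-1.8,1.9,0.9],[0.041,-0.047,0.021],0],[[-1.7,1.9,0.9],[0.041,-0.047,0.021],0],[[-1.6,2.0,0.9],[0.041,-0.047,0.021],0],[[-1.5,2.1,0.9],[0.041,-0.047,0.021],0],[[-1.4,2.1,0.9],[0.041,-0.047,0.021],0],[[-1.2,2.0,0.8],[0.041,-0.047,0.021],0],[[-0.5,0.8,0.3],[0.03,-0.03,0.015],0],[[0,0,0],[0,0,0],0]]'
python3 - <<'E'
from carry import *
o=ctrl.get_obs(); p=o["eef_pos"];Rc=rot(o["eef_rot"]);q=o["q"]
X,R=pot(62,.285)
r=plan(X,R,None,p,Rc,True)
from bench import imaging
ge=Rc@np.array([0,-np.sin(th),np.cos(th)*np.sign((Rp.T@g)[2])]); print("axis pred",ge)
s=imaging.camera("scene"); t=imaging.camera("top"); pickle.dump(s,open("scene3.pkl","wb")); pickle.dump(t,open("top3.pkl","wb"))
a=cv2.resize(s["frame"][120:420,300:500],(400,600),interpolation=cv2.INTER_CUBIC); b=cv2.resize(t["frame"][100:310,100:240],(400,600),interpolation=cv2.INTER_CUBIC)
cv2.imwrite("pics/p3.png",np.hstack([a,b])[:,:,::-1])
E
```

```text
time_s: 9.58
eef_pos: [0.5592, 0.3766, 0.2645]
eef_rot: [0.957, -0.155, 0.05, -0.238]
wrist_force: [0.3, 0.1, -2.4]
opening: 0.081
n 1 dist cm 3.0 turn [ 0.013 -0.022 -0.004]
([0.95, 1.54, 2.45], [0.013, -0.022, -0.004])
axis pred [0.0256548  0.00138118 0.99966991]
```

View pics/p3.png

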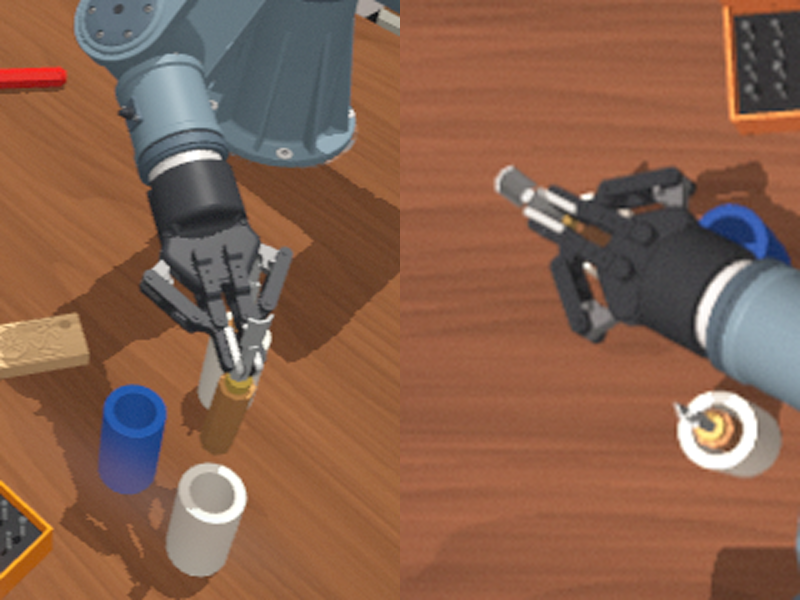

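Gouge is upright near the pot (scene crop: butt about (216,447), ferrule about (238,383), pot mouth (210,490)). Checking the axis numerically from the depth.

Run:
```python
from carry import *
o=ctrl.get_obs(); p=o["eef_pos"];Rc=rot(o["eef_rot"]); s=load("scene3.pkl"); t=load("top3.pkl")
ge=Rc@np.array([0,-np.sin(th),np.cos(th)*np.sign((Rp.T@g)[2])]); gp=p-.008*Rc[:,1]
for l in (0,.05,.112,.125,.21):
    X=gp+(l-.137)*ge; print(l,X.round(4),"scene crop",((proj(s,X)-[300,120])*2).round(0),"top crop",((proj(t,X)-[100,100])*[400/140,600/210]).round(0))
W=cloud(s); f=s["frame"].astype(int); 
m=(np.hypot(W[...,0]-gp[0],W[...,1]-gp[1])<.05)&(W[...,2]>.125)&(W[...,2]<gp[2]-.03)&(f[...,0]-f[...,2]>25)
P=W[m]; print(m.sum())
# cylinder surface: fit axis line with radius 14.3 by least squares
def res(x):
    d=np.array([x[2],x[3],1]); d/=np.linalg.norm(d); q=P-[x[0],x[1],.2]; return np.linalg.norm(q-np.outer(q@d,d),axis=1)-.0143
r=least_squares(res,[gp[0],gp[1],0,0],loss="soft_l1",f_scale=.002); print("axis at z=.2",r.x, "pred",(gp+(0.2-gp[2])/ge[2]*ge), P[:,2].min(), "handle top z",P[:,2].max())
```

```text
0 [0.5528 0.3683 0.1311] scene crop [217. 452.] top crop [204. 252.]
0.05 [0.5542 0.3684 0.1811] scene crop [225. 422.] top crop [185. 236.]
0.112 [0.5558 0.3685 0.2431] scene crop [235. 381.] top crop [158. 215.]
0.125 [0.5561 0.3686 0.2561] scene crop [237. 372.] top crop [152. 210.]
0.21 [0.5584 0.3687 0.3411] scene crop [255. 305.] top crop [108. 175.]
582
axis at z=.2 [0.55095872 0.36455442 0.06267998 0.08609249] pred [0.55466315 0.36845515 0.2       ] 0.13162353734409726 handle top z 0.23807228315330003
```

```bash
python3 -m jog '[[[0.6,0.9,0.9],[0.013,-0.022,-0.004],0],[[0.5,0.8,0.9],[0,0,0],0],[[0,0,0],[0,0,0],0]]'
cat > hv.py <<'E'
from carry import *
import sys
o=ctrl.get_obs(); p=o["eef_pos"];Rc=rot(o["eef_rot"])
ge=Rc@np.array([0,-np.sin(th),np.cos(th)*np.sign((Rp.T@g)[2])]); gp=p-.008*Rc[:,1]
bt=gp-.137*ge; print("butt",bt.round(4),"axis",ge.round(4),"at z.11",(gp+(.11-gp[2])/ge[2]*ge).round(4),"F",o["wrist_force"].round(1))
X,R=pot(62,float(sys.argv[1]),(.576,.3848)); plan(X,R,int(sys.argv[2]))
E
python3 hv.py .265 1
```

```text
time_s: 9.93
eef_pos: [0.5826, 0.3873, 0.2776]
eef_rot: [0.957, -0.153, 0.039, -0.243]
wrist_force: [0.1, -0.6, 0.1]
opening: 0.081
butt [0.5788 0.3802 0.1431] axis [8.0e-04 2.9e-03 1.0e+00] at z.11 [0.5788 0.3801 0.11  ] F [ 0.1 -0.6  0.1]
n 1 dist cm 1.6 turn [ 0.003 -0.002  0.008]
([-0.47, 0.69, -1.36], [0.003, -0.002, 0.008])
```

```bash
python3 -m jog '[[[-0.3,0.4,-0.5],[0.003,-0.002,0.006],0],[[-0.2,0.2,-0.3],[0,0,0],0],[[0,0,0],[0,0,0],0]]'
python3 hv.py .265 1
python3 - <<'E'
from h import *
for n in ("top0.pkl","scene0.pkl"):
    c=load(n);W=cloud(c); r=np.hypot(W[...,0]-.576,W[...,1]-.385); m=(r<.034)&(r>.015)&(W[...,2]>.106)&(W[...,2]<.116)
    (x,y),rr=cv2.minEnclosingCircle((W[m][:,:2]*1000).astype(np.float32)); 
    f=c["frame"].copy(); print(n,x,y,rr,W[m][:,:2].mean(0))
    pr=[proj(c,[.576+.03*np.cos(a),.3848+.03*np.sin(a),.11]) for a in np.linspace(0,6.28,60)]
    pi=[proj(c,[.576+.019*np.cos(a),.3848+.019*np.sin(a),.11]) for a in np.linspace(0,6.28,60)]
    x0,y0=np.array(pr).mean(0).astype(int)-30
    im=cv2.resize(f[y0:y0+60,x0:x0+60],None,fx=6,fy=6,interpolation=cv2.INTER_CUBIC)
    for q in (pr,pi): cv2.polylines(im,[((np.array(q)-[x0,y0]+.5)*6*8).astype(np.int32)],True,(255,0,0),1,shift=3)
    cv2.imwrite("pics/rim_%s.png"%n[:3],im[:,:,::-1])
a=cv2.imread("pics/rim_top.png");b=cv2.imread("pics/rim_sce.png");cv2.imwrite("pics/rim.png",np.hstack([a,b]))
E
```

```text
time_s: 10.18
eef_pos: [0.581, 0.3913, 0.2687]
eef_rot: [0.958, -0.152, 0.036, -0.241]
wrist_force: [0.0, -0.2, -0.8]
opening: 0.082
butt [0.578  0.3844 0.1342] axis [-0.0044  0.0014  1.    ] at z.11 [0.5781 0.3843 0.11  ] F [ 0.  -0.2 -0.8]
n 1 dist cm 0.6 turn [-0.001  0.003  0.005]
([-0.14, 0.15, -0.6], [-0.001, 0.003, 0.005])
top0.pkl 575.769287109375 382.8397216796875 30.396324157714844 [0.57503315 0.38285735]
scene0.pkl 576.1441650390625 385.64385986328125 30.402870178222656 [0.57734184 0.38674686]
```

View pics/rim.png

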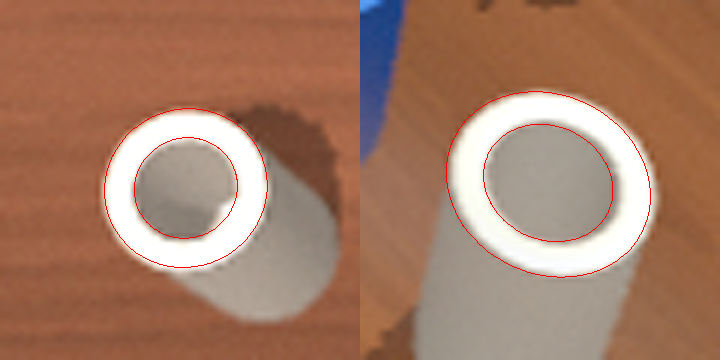

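Both overlays fit the rim within about 1 mm, so the pot centre is (0.576, 0.385). Lowering the gouge.

```bash
python3 -m jog '[[[-0.14,0.2,-0.7],[0,0.003,0.005],0],[[0,0.3,-1.0],[0,0,0],0],[[0,0.3,-1.0],[0,0,0],0]]'
python3 hv.py .22 1
```

```text
time_s: 10.43
eef_pos: [0.5815, 0.3918, 0.2464]
eef_rot: [0.959, -0.146, 0.034, -0.24]
wrist_force: [0.6, 2.1, 31.2]
opening: 0.085
butt [0.5793 0.3864 0.1117] axis [-0.0101 -0.0095  0.9999] at z.11 [0.5793 0.3864 0.11  ] F [ 0.6  2.1 31.2]
n 1 dist cm 2.9 turn [-0.013  0.004  0.001]
([-0.17, 0.75, -2.79], [-0.013, 0.004, 0.001])
```

```bash
python3 -m jog '[[[0,-0.4,1.2],[-0.013,0.004,0],0],[[0,-0.2,0.6],[0,0,0],0]]'
python3 hv.py .27 1
python3 - <<'E'
from carry import *
from bench import imaging
o=ctrl.get_obs(); p=o["eef_pos"];Rc=rot(o["eef_rot"])
ge=Rc@np.array([0,-np.sin(th),np.cos(th)*np.sign((Rp.T@g)[2])]); gp=p-.008*Rc[:,1]
ims=[]
for n in ("scene","top"):
    c=imaging.camera(n); pickle.dump(c,open(n+"4.pkl","wb"))
    u0,v0=(proj(c,gp-.06*ge)-[50,60]).astype(int); im=cv2.resize(c["frame"][v0:v0+120,u0:u0+100],None,fx=4,fy=4,interpolation=cv2.INTER_CUBIC)
    for l in (0,.05,.112,.21):
        q=((proj(c,gp+(l-.137)*ge)-[u0,v0]+.5)*4).astype(int); cv2.drawMarker(im,tuple(int(i) for i in q),(0,255,0),0,10,1)
    pr=[proj(c,[.576+.03*np.cos(a),.3848+.03*np.sin(a),.11]) for a in np.linspace(0,6.28,60)]
    cv2.polylines(im,[((np.array(pr)-[u0,v0]+.5)*4).astype(np.int32)],True,(255,0,0),1); ims.append(im); print(n,u0,v0)
cv2.imwrite("pics/p4.png",np.hstack(ims)[:,:,::-1])
E
```

```text
time_s: 10.6
eef_pos: [0.5811, 0.3912, 0.2635]
eef_rot: [0.958, -0.151, 0.04, -0.24]
wrist_force: [0.2, 0.1, -0.0]
opening: 0.084
butt [0.5772 0.3847 0.129 ] axis [ 0.0029 -0.002   1.    ] at z.11 [0.5771 0.3848 0.11  ] F [ 0.2  0.1 -0. ]
n 1 dist cm 0.4 turn [-0.    -0.004  0.001]
([-0.16, -0.17, 0.37], [-0.0, -0.004, 0.001])
scene 362 277
top 103 108
```

View pics/p4.png

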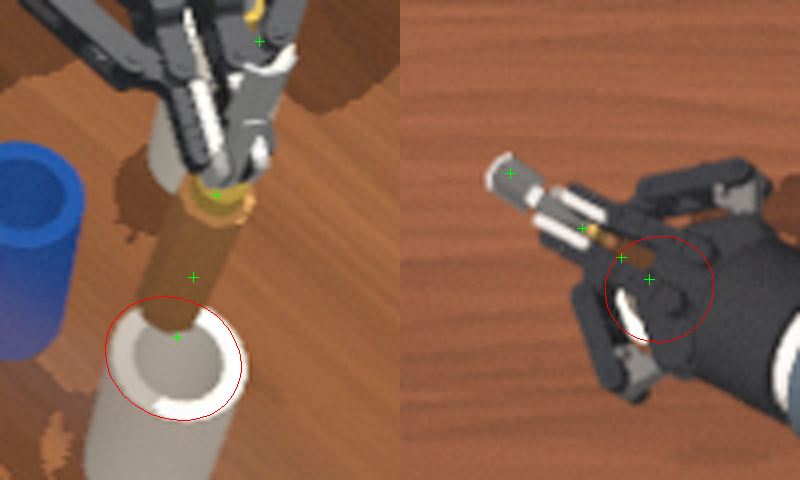

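Scene crop: butt appears at about (171,323) against a predicted (177,337). Top crop: edge at about (500,170) against (510,173). So the gouge has pitched slightly in the jaws and the butt touched the rim. Measuring that pitch.

```bash
cat > pitch.py <<'E'
from carry import *
def pose(dl,p,Rc,sh=0):
    sg=np.sign((Rp.T@g)[2]); gl=np.array([0,-np.sin(th+dl),np.cos(th+dl)*sg]); ge=Rc@gl; return p-.008*Rc[:,1]+sh*ge,ge
E
python3 - <<'E'
from pitch import *
o=ctrl.get_obs(); p=o["eef_pos"];Rc=rot(o["eef_rot"]); s=load("scene4.pkl"); t=load("top4.pkl")
W=cloud(s); f=s["frame"].astype(int); gp,ge=pose(0,p,Rc)
v,u=np.mgrid[:480,:640]
m=(np.hypot(W[...,0]-gp[0],W[...,1]-gp[1])<.045)&(W[...,2]>.12)&(W[...,2]<gp[2]-.03)&(f[...,0]-f[...,2]>25)&(f[...,0]<170)
P=W[m]; print(m.sum(), u[m].min(),u[m].max(),v[m].min(),v[m].max())
ds=np.linspace(-.2,.2,41)
cost=[]
for d in ds:
    gp,ge=pose(d,p,Rc); q=P-gp; r=np.linalg.norm(q-np.outer(q@ge,ge),axis=1)-.0143; cost.append((np.median(abs(r))*1000, np.median(r)*1000))
i=np.argmin([c[0] for c in cost]); print("best pitch",ds[i],cost[i])
for d in (-.12,-.09,-.06,-.03,0):
    gp,ge=pose(d,p,Rc); print(d,ge.round(3),"butt crop",((proj(s,gp-.137*ge)-[362,277]+.5)*4).round(0),"mid",((proj(s,gp-.087*ge)-[362,277]+.5)*4).round(0),"edge top",((proj(t,gp+.073*ge)-[103,108]+.5)*4).round(0), cost[np.argmin(abs(ds-d))])
E
```

```text
499 395 421 325 360
best pitch -0.1 (np.float64(0.6045828579361034), np.float64(0.46840544821968866))
-0.12 [0.059 0.105 0.993] butt crop [165. 303.] mid [186. 255.] edge top [ 95. 167.] (np.float64(1.399430578729665), np.float64(1.399430578729665))
-0.09 [0.045 0.079 0.996] butt crop [168. 312.] mid [188. 261.] edge top [ 99. 169.] (np.float64(0.6341617579268769), np.float64(0.03573804347631673))
-0.06 [0.031 0.052 0.998] butt crop [171. 320.] mid [190. 266.] edge top [103. 171.] (np.float64(1.4765105425414045), np.float64(-1.1729549889174067))
-0.03 [0.017 0.026 1.   ] butt crop [174. 329.] mid [192. 272.] edge top [107. 173.] (np.float64(2.6914646587833846), np.float64(-2.2950822468193084))
0 [ 0.003 -0.001  1.   ] butt crop [177. 337.] mid [194. 277.] edge top [111. 176.] (np.float64(3.729388443528773), np.float64(-2.945898683038602))
```

```bash
cat > hv2.py <<'E'
from pitch import *
import sys
DL=float(sys.argv[4]) if len(sys.argv)>4 else -.08
P=(float(sys.argv[3].split(',')[0]),float(sys.argv[3].split(',')[1]))
o=ctrl.get_obs(); p=o["eef_pos"];Rc=rot(o["eef_rot"]); gp,ge=pose(DL,p,Rc)
print("butt",(gp-.137*ge).round(4),"axis",ge.round(4),"at z.11",(gp+(.11-gp[2])/ge[2]*ge).round(4),"F",o["wrist_force"].round(1))
X,R=pot(62,float(sys.argv[1]),P,18+np.degrees(DL)); plan(X,R,int(sys.argv[2]))
E
python3 - <<'E'
from h import *
for n in ("scene0.pkl","scene4.pkl"):
    c=load(n);W=cloud(c); r=np.hypot(W[...,0]-.577,W[...,1]-.385); m=(r<.036)&(r>.015)&(W[...,2]>.106)&(W[...,2]<.116)&(c["frame"].min(-1)>150)
    Q=W[m][:,:2]*1000; (x,y),rr=cv2.minEnclosingCircle(Q.astype(np.float32)); print(n,m.sum(),x,y,rr,Q.min(0),Q.max(0))
E
python3 hv2.py .27 2 .576,.3848
```

```text
scene0.pkl 445 575.4685668945312 386.0754089355469 30.30670928955078 [546.67004521 356.95545929] [605.37179433 415.23330986]
scene4.pkl 363 576.1273193359375 387.04638671875 29.501298904418945 [546.70543238 357.84847458] [605.34332058 416.54570429]
butt [0.5714 0.3748 0.1285] axis [0.0403 0.0698 0.9967] at z.11 [0.5707 0.3735 0.11  ] F [-0.7 -0.  -1.1]
n 2 dist cm 0.6 turn [ 0.081 -0.003  0.001]
([-0.05, -0.08, 0.27], [0.04, -0.002, 0.0])
([-0.05, -0.07, 0.27], [0.04, -0.002, 0.0])
```

```bash
python3 -m jog '[[[-0.05,0,0.2],[0.045,-0.002,0],0],[[-0.05,0,0.2],[0.045,-0.002,0],0],[[0,0,0],[0,0,0],0]]'
python3 hv2.py .27 1 .576,.3858
python3 - <<'E'
from pitch import *
from bench import imaging
o=ctrl.get_obs(); p=o["eef_pos"];Rc=rot(o["eef_rot"]); s=imaging.camera("scene"); pickle.dump(s,open("scene5.pkl","wb"))
W=cloud(s); f=s["frame"].astype(int); gp,ge=pose(-.08,p,Rc)
m=(np.hypot(W[...,0]-gp[0],W[...,1]-gp[1])<.045)&(W[...,2]>.135)&(W[...,2]<gp[2]-.03)&(f[...,0]-f[...,2]>25)&(f[...,0]<170)
P=W[m]; ds=np.linspace(-.2,.1,61)
c=[]
for d in ds:
    gp,ge=pose(d,p,Rc); q=P-gp; r=np.linalg.norm(q-np.outer(q@ge,ge),axis=1)-.0143; c.append((np.median(abs(r))*1000,np.median(r)*1000))
i=np.argmin([x[0] for x in c]); print(m.sum(),ds[i],c[i])
gp,ge=pose(-.08,p,Rc); u0,v0=(proj(s,gp-.09*ge)-[50,60]).astype(int); im=cv2.resize(s["frame"][v0:v0+120,u0:u0+100],None,fx=5,fy=5,interpolation=cv2.INTER_CUBIC)
for l in (0,.05,.112):
    q=((proj(s,gp+(l-.137)*ge)-[u0,v0]+.5)*5).astype(int); cv2.drawMarker(im,tuple(int(i) for i in q),(0,255,0),0,10,1)
pr=[proj(s,[.576+.03*np.cos(a),.3858+.03*np.sin(a),.11]) for a in np.linspace(0,6.28,60)]
cv2.polylines(im,[((np.array(pr)-[u0,v0]+.5)*5).astype(np.int32)],True,(255,0,0),1)
cv2.imwrite("pics/p5.png",im[:,:,::-1])
E
```

```text
time_s: 10.95
eef_pos: [0.5792, 0.3922, 0.265]
eef_rot: [0.964, -0.108, 0.025, -0.241]
wrist_force: [-0.1, -0.7, -2.2]
opening: 0.086
butt [0.5766 0.3864 0.1298] axis [-0.008  -0.0082  0.9999] at z.11 [0.5767 0.3866 0.11  ] F [-0.1 -0.7 -2.2]
n 1 dist cm 0.3 turn [-0.011  0.003  0.002]
([0.02, -0.0, 0.32], [-0.011, 0.003, 0.002])
582 -0.09999999999999999 (np.float64(0.4649622299297699), np.float64(0.037646024482775736))
```

View pics/p5.png

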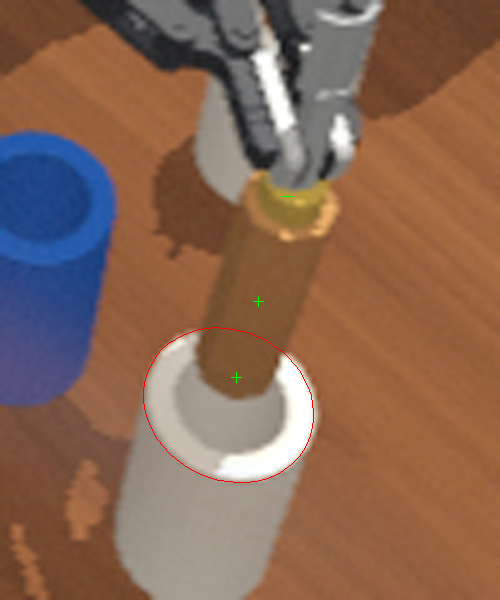

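Butt now at (236,378), centred over the bore, with the axis vertical to within about 0.01 rad. Lowering again.

```bash
python3 -m jog '[[[0,0.2,-0.8],[-0.006,0.003,0.002],0],[[0,0.2,-1.0],[0,0,0],0],[[0,0.2,-1.0],[0,0,0],0]]'
python3 hv2.py .23 1 .576,.3858 -.085
```

```text
time_s: 11.25
eef_pos: [0.5795, 0.3915, 0.2357]
eef_rot: [0.964, -0.114, 0.027, -0.24]
wrist_force: [0.7, 1.2, -0.9]
opening: 0.087
butt [0.5758 0.3839 0.1005] axis [7.0e-04 5.6e-03 1.0e+00] at z.11 [0.5758 0.3839 0.11  ] F [ 0.7  1.2 -0.9]
n 1 dist cm 0.8 turn [0.005 0.002 0.   ]
([-0.04, 0.28, -0.7], [0.005, 0.002, 0.0])
```

In the bore without contact. Continuing.

```bash
python3 -m jog '[[[-0.04,0.3,-1.0],[0.005,0,0],0],[[0,0.25,-1.0],[0,0,0],0],[[0,0.25,-1.0],[0,0,0],0]]'
python3 hv2.py .2 1 .576,.3858 -.085
```

```text
time_s: 11.5
eef_pos: [0.5795, 0.3923, 0.2014]
eef_rot: [0.964, -0.114, 0.027, -0.24]
wrist_force: [-0.2, -0.5, -1.4]
opening: 0.084
butt [0.5758 0.3846 0.0663] axis [1.0e-04 6.2e-03 1.0e+00] at z.11 [0.5758 0.3849 0.11  ] F [-0.2 -0.5 -1.4]
n 1 dist cm 0.3 turn [ 0.006  0.003 -0.   ]
([0.0, 0.11, -0.3], [0.006, 0.003, -0.0])
```

```bash
python3 -m jog '[[[0,0.23,-1.0],[0.003,0,0],0],[[0,0.23,-1.0],[0,0,0],0]]'
python3 hv2.py .17 1 .576,.3858 -.085
```

```text
time_s: 11.67
eef_pos: [0.5792, 0.3922, 0.1783]
eef_rot: [0.964, -0.114, 0.027, -0.24]
wrist_force: [0.1, -0.3, -1.3]
opening: 0.082
butt [0.5754 0.3844 0.0432] axis [6.0e-04 6.9e-03 1.0e+00] at z.11 [0.5755 0.3849 0.11  ] F [ 0.1 -0.3 -1.3]
n 1 dist cm 1.0 turn [ 0.006  0.003 -0.001]
([0.02, 0.3, -0.97], [0.006, 0.003, -0.001])
```

```bash
python3 -m jog '[[[0,0.25,-1.0],[0.005,0,0],0],[[0,0.2,-0.8],[0,0,0],0],[[0,0,0],[0,0,0],0]]'
python3 hv2.py .15 1 .576,.3858 -.085; python3 -m jog '[[[0,0.1,-0.4],[0,0,0],0]]'
```

```text
time_s: 11.92
eef_pos: [0.5782, 0.3923, 0.1543]
eef_rot: [0.964, -0.115, 0.029, -0.239]
wrist_force: [-0.1, -0.5, -1.9]
opening: 0.084
butt [0.5739 0.3844 0.0192] axis [0.0044 0.0073 1.    ] at z.11 [0.5743 0.3851 0.11  ] F [-0.1 -0.5 -1.9]
n 1 dist cm 0.6 turn [ 0.009  0.    -0.002]
([0.12, 0.25, -0.57], [0.009, 0.0, -0.002])
time_s: 12.0
eef_pos: [0.5784, 0.3924, 0.1504]
eef_rot: [0.964, -0.115, 0.029, -0.239]
wrist_force: [-1.7, -2.1, 14.2]
opening: 0.086
```

Contact with the pot floor (14 N). Opening and backing off.

```bash
python3 -m jog '[[[0,0,0.05],[0,0,0],1.5],[[0,0,0],[0,0,0],2.0],[[0,0,0],[0,0,0],3],[[0,0,0],[0,0,0],4],[[0,0,0],[0,0,0],4]]'
python3 -m jog '[[[0,-1,0],[0,0,0],4],[[0,-2,0],[0,0,0],4],[[0,-2,0],[0,0,0],4],[[0,-2,0.5],[0,0,0],4],[[0,-2,1],[0,0,0],4],[[0,-1,1],[0,0,0],4]]'
python3 - <<'E'
from h import *
from bench import ctrl,imaging
print(ctrl.get_obs()["q"].round(3))
s=imaging.camera("scene"); pickle.dump(s,open("scene6.pkl","wb"))
cv2.imwrite("pics/p6.png",cv2.resize(s["frame"][180:430,300:500],None,fx=2.4,fy=2.4,interpolation=cv2.INTER_CUBIC)[:,:,::-1])
E
```

```text
time_s: 12.42
eef_pos: [0.5797, 0.3928, 0.153]
eef_rot: [0.964, -0.114, 0.027, -0.239]
wrist_force: [0.1, 0.5, 0.3]
opening: 0.463
time_s: 12.92
eef_pos: [0.532, 0.3094, 0.2009]
eef_rot: [0.964, -0.115, 0.028, -0.236]
wrist_force: [1.3, -1.3, 1.0]
opening: 0.47
[-0.218  0.284  2.195  1.628  1.223 -0.886]
```

View pics/p6.png

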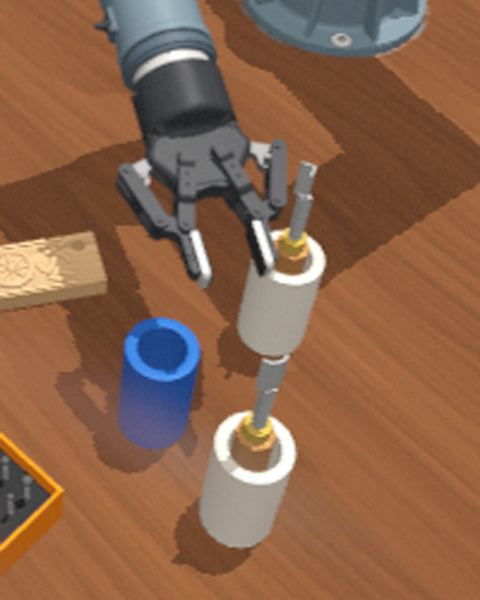

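Gouge stands upright in the formerly empty pot (crop: pot (245,480), edge at (272,362)). The other gouge, its pot and the blue pot are unchanged. Next is the panel: refine pin positions from the earlier wrist image and plan the move.

```bash
cat > pan.py <<'E'
from kin import *
from bench import ctrl
k=np.load("k.npy")
def dn(azdeg):
    a=np.radians(azdeg); return frame([np.cos(a),np.sin(a),0],[0,0,-1])
E
python3 - <<'E'
from pan import *
w=load("wrist1.pkl"); f=w["frame"].astype(int)
gr=cv2.cvtColor(w["frame"],cv2.COLOR_RGB2HSV)
for (u,v) in ((288,53),(365,245)):
    sub=gr[v-14:v+15,u-14:u+15]; m=((sub[...,1]<60)).astype(np.uint8); n,l,st,ce=cv2.connectedComponentsWithStats(m)
    print([(st[i,4],(ce[i]+[u-14,v-14]).round(1).tolist()) for i in range(1,n) if st[i,4]>20])
p1=onz(w,365,245,.027);p2=onz(w,288,53,.027); print("pins wrist",p1,p2,np.linalg.norm(p1-p2),(p1+p2)/2,np.degrees(np.arctan2(*(p1-p2)[1::-1])))
o=ctrl.get_obs();q=o["q"];p=o["eef_pos"];Rc=rot(o["eef_rot"])
for az in (62.1,-117.9):
    X=[.5697,.0873,.2]
    for g6 in(-1.5,1.5): print(az,[ (b[0].round(2),round(b[1],4)) for b in [ik(X,dn(az),k,np.r_[0,.3,1.6,.1,1.3,g6])]])
    print(Ro.from_matrix(Rc.T@dn(az)).as_rotvec())
E
```

```text
[(np.int32(523), [283.0, 53.5]), (np.int32(94), [300.7, 50.2])]
[(np.int32(156), [365.2, 245.2])]
pins wrist [ 0.62326862 -0.23892727  0.027     ] [ 0.48595067 -0.23980709  0.027     ] 0.13732076520730155 [ 0.55460964 -0.23936718  0.027     ] 0.3670987777801675
62.1 [(array([-0.05,  0.21,  1.64,  0.  ,  1.29, -1.14]), np.float64(0.0))]
62.1 [(array([-0.05,  0.21,  1.64, -0.  ,  1.29, -1.14]), np.float64(0.0))]
[-1.03447753 -1.30543107  1.03125883]
-117.9 [(array([ 0.27,  0.12,  1.94, -0.74,  0.85, -3.12]), np.float64(0.5961))]
-117.9 [(array([-0.05,  0.21,  1.64,  0.  ,  1.29,  2.  ]), np.float64(0.0))]
[-1.03308212  1.31764557 -1.03630651]
```

```bash
cat >> pan.py <<'E'
def check(p,Rc,q,rows):
    Q=[];lo=9
    for d,w in rows:
        p=p+Rc@np.array(d)/100; Rc=Rc@Ro.from_rotvec(w).as_matrix(); q,e=ik(p,Rc,k,q); Q.append(np.r_[q,e]); lo=min(lo,p[2])
    Q=np.array(Q); print("min",Q.min(0).round(2),"max",Q.max(0).round(2),"maxstep",abs(np.diff(Q[:,:6],axis=0)).max(0).round(3),"low",lo.round(3),"end",Q[-1].round(2)); return p,Rc,q
E
python3 - <<'E'
from pan import *
o=ctrl.get_obs();q=o["q"];p=o["eef_pos"];Rc=rot(o["eef_rot"]); R=dn(62.1)
Rm=Rc@Ro.from_rotvec(Ro.from_matrix(Rc.T@R).as_rotvec()*.5).as_matrix()
r=plan([.54,.14,.30],Rm,10,p,Rc); p,Rc,q=check(p,Rc,q,r)
r=plan([.57,.087,.20],R,10,p,Rc,False); check(p,Rc,q,r)
E
```

```text
n 10 dist cm 19.5 turn [-0.517 -0.653  0.516]
([0.85, -1.65, 0.6], [-0.052, -0.065, 0.052])
([0.8, -1.72, 0.46], [-0.052, -0.065, 0.052])
([0.73, -1.78, 0.32], [-0.052, -0.065, 0.052])
([0.65, -1.83, 0.18], [-0.052, -0.065, 0.052])
([0.57, -1.87, 0.04], [-0.052, -0.065, 0.052])
([0.47, -1.89, -0.09], [-0.052, -0.065, 0.052])
([0.36, -1.9, -0.21], [-0.052, -0.065, 0.052])
([0.24, -1.91, -0.33], [-0.052, -0.065, 0.052])
([0.12, -1.9, -0.44], [-0.052, -0.065, 0.052])
([-0.01, -1.87, -0.54], [-0.052, -0.065, 0.052])
min [-0.35  0.1   1.71  0.67  1.25 -0.84  0.  ] max [-0.26  0.22  2.17  1.49  1.58 -0.76  0.  ] maxstep [0.032 0.034 0.054 0.123 0.041 0.035] low 0.213 end [-0.35  0.1   1.71  0.67  1.58 -0.83  0.  ]
min [-0.32  0.12  1.61 -0.    1.29 -1.13  0.  ] max [-0.05  0.21  1.68  0.61  1.57 -0.87  0.  ] maxstep [0.03  0.016 0.023 0.07  0.044 0.037] low 0.2 end [-0.05  0.21  1.64 -0.    1.29 -1.13  0.  ]
```

```bash
python3 -m jog '[[[0.85,-1.7,0.6],[-0.052,-0.065,0.052],6],[[0.8,-1.7,0.5],[-0.052,-0.065,0.052],6],[[0.7,-1.8,0.3],[-0.052,-0.065,0.052],6],[[0.65,-1.8,0.2],[-0.052,-0.065,0.052],6],[[0.6,-1.9,0],[-0.052,-0.065,0.052],7],[[0.5,-1.9,-0.1],[-0.052,-0.065,0.052],7],[[0.4,-1.9,-0.2],[-0.052,-0.065,0.052],8],[[0.2,-1.9,-0.3],[-0.052,-0.065,0.052],8.5],[[0.1,-1.9,-0.4],[-0.052,-0.065,0.052],8.5],[[0,-1.9,-0.5],[-0.052,-0.065,0.052],8.5]]'
python3 - <<'E'
from pan import *
o=ctrl.get_obs();q=o["q"];p=o["eef_pos"];Rc=rot(o["eef_rot"]); R=dn(62.1)
r=plan([.57,.087,.20],R,10,p,Rc); check(p,Rc,q,r)
E
```

```text
time_s: 13.8
eef_pos: [0.5343, 0.1312, 0.3016]
eef_rot: [0.882, -0.421, -0.19, 0.09]
wrist_force: [0.3, -0.0, -0.7]
opening: 0.997
n 10 dist cm 11.6 turn [-0.504 -0.634  0.475]
([-0.08, 0.51, -1.04], [-0.05, -0.063, 0.048])
([-0.12, 0.57, -1.01], [-0.05, -0.063, 0.048])
([-0.15, 0.62, -0.97], [-0.05, -0.063, 0.048])
([-0.18, 0.68, -0.93], [-0.05, -0.063, 0.048])
([-0.21, 0.74, -0.88], [-0.05, -0.063, 0.048])
([-0.22, 0.79, -0.83], [-0.05, -0.063, 0.048])
([-0.24, 0.84, -0.77], [-0.05, -0.063, 0.048])
([-0.24, 0.89, -0.71], [-0.05, -0.063, 0.048])
([-0.24, 0.93, -0.65], [-0.05, -0.063, 0.048])
([-0.24, 0.98, -0.59], [-0.05, -0.063, 0.048])
min [-0.32  0.12  1.61 -0.    1.3  -1.14  0.  ] max [-0.05  0.22  1.68  0.57  1.59 -0.88  0.  ] maxstep [0.03  0.016 0.021 0.066 0.044 0.037] low 0.2 end [-0.05  0.22  1.63 -0.    1.3  -1.14  0.  ]
```

```bash
python3 -m jog '[[[-0.1,0.5,-1.0],[-0.05,-0.063,0.048],8.5],[[-0.1,0.6,-1.0],[-0.05,-0.063,0.048],8.5],[[-0.15,0.6,-1.0],[-0.05,-0.063,0.048],8.5],[[-0.2,0.7,-0.9],[-0.05,-0.063,0.048],8.5],[[-0.2,0.7,-0.9],[-0.05,-0.063,0.048],8.5],[[-0.2,0.8,-0.8],[-0.05,-0.063,0.048],8.5],[[-0.2,0.8,-0.8],[-0.05,-0.063,0.048],8.5],[[-0.2,0.9,-0.7],[-0.05,-0.063,0.048],8.5],[[-0.2,0.9,-0.6],[-0.05,-0.063,0.048],8.5],[[-0.2,0.9,-0.5],[-0.05,-0.063,0.048],8.5],[[0,0,0],[0,0,0],8.5]]'
python3 - <<'E'
from pan import *
from bench import imaging
o=ctrl.get_obs(); print(o["q"].round(2)); plan([.57,.087,.20],dn(62.1),1)
w=imaging.camera("wrist"); pickle.dump(w,open("wrist7.pkl","wb")); cv2.imwrite("pics/w7.png",w["frame"][:,:,::-1])
for h in ([.6377,.0706,.02],[.5016,.1040,.02],[.5697,.0873,.02]): print(proj(w,h).round(0))
E
```

```text
time_s: 14.72
eef_pos: [0.5755, 0.0817, 0.203]
eef_rot: [-0.586, 0.612, 0.373, -0.379]
wrist_force: [-0.4, 0.6, -0.2]
opening: 0.996
[-0.04  0.22  1.62 -0.04  1.29 -1.15]
n 1 dist cm 0.8 turn [ 0.027  0.038 -0.027]
([0.25, 0.28, 0.73], [0.027, 0.038, -0.027])
[344. 270.]
[308.  99.]
[327. 191.]
```

```bash
cat > holes.py <<'E'
from pan import *
def blob(w,u,v,r=16,thr=None,dark=True):
    u,v=int(round(u)),int(round(v)); g=cv2.cvtColor(w["frame"],cv2.COLOR_RGB2GRAY)[v-r:v+r+1,u-r:u+r+1]
    t=thr or cv2.threshold(g,0,255,cv2.THRESH_OTSU)[0]; m=((g<t) if dark else (g>=t)).astype(np.uint8)
    n,l,st,ce=cv2.connectedComponentsWithStats(m); return t,[(int(st[i,4]),(ce[i]+[u-r,v-r]).round(1).tolist(),st[i,2:4].tolist()) for i in range(1,n) if st[i,4]>15]
E
python3 - <<'E'
from holes import *
w=load("wrist7.pkl")
print(blob(w,344,270,18)); print(blob(w,308,99,18))
W=cloud(w); m=(W[...,2]>.013)&(W[...,2]<.03)&(np.hypot(W[...,0]-.57,W[...,1]-.087)<.1)
print(m.sum(),cv2.minAreaRect((W[m][:,:2]*1000).astype(np.float32)),np.nanmedian(W[m][:,2]))
E
```

```text
(127.0, [(71, [361.3, 274.8], [3, 35]), (192, [345.2, 272.6], [16, 17])])
(124.0, [(142, [291.4, 98.3], [4, 37]), (254, [311.0, 102.0], [17, 19])])
15730 ((572.7672119140625, 87.33499145507812), (60.188621520996094, 170.62612915039062), 61.86117172241211) 0.020469257784747487
```

View pics/w7.png

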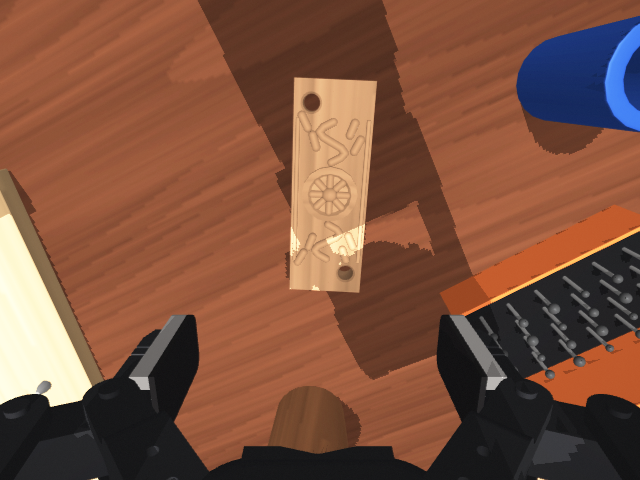

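Wrist view: panel centred under the hand at (333,187), holes at (311,102) and (345,272). Its rectangle from wrist depth is 60.2 × 170.6 mm, centre (0.5728, 0.0873), azimuth −28.1°. Descending.

Run:
```python
from holes import *
w=load("wrist7.pkl"); a=onz(w,345.2,272.6,.019);b=onz(w,311,102,.019); print(a,b,np.linalg.norm(a-b),(a+b)/2,np.degrees(np.arctan2(*(a-b)[1::-1]))-14.04)
r=plan([.5725,.0872,.06],dn(61.9),5)
```

```text
[0.64037011 0.07067758 0.019     ] [0.50429875 0.10487867 0.019     ] 0.1403037055253935 [0.57233443 0.08777812 0.019     ] -28.148846239366712
n 5 dist cm 14.4 turn [ 0.025  0.038 -0.025]
([0.14, 2.87, 0.18], [0.005, 0.008, -0.005])
([0.13, 2.87, 0.16], [0.005, 0.008, -0.005])
([0.11, 2.87, 0.15], [0.005, 0.008, -0.005])
([0.1, 2.87, 0.13], [0.005, 0.008, -0.005])
([0.08, 2.88, 0.12], [0.005, 0.008, -0.005])
```

```bash
python3 -m jog '[[[0.14,2.6,0.18],[0.005,0.008,-0.005],8.5],[[0.13,2.7,0.16],[0.005,0.008,-0.005],8.5],[[0.11,2.7,0.15],[0.005,0.008,-0.005],8.5],[[0.1,2.7,0.13],[0.005,0.008,-0.005],8.5],[[0.08,1.5,0.12],[0.005,0.008,-0.005],8.5],[[0,0,0],[0,0,0],8.5]]'
python3 -c "
from pan import *
plan([.5725,.0876,.003],dn(61.9),2)"
```

```text
time_s: 15.27
eef_pos: [0.5753, 0.0877, 0.083]
eef_rot: [0.614, -0.606, -0.361, 0.354]
wrist_force: [-0.8, -0.8, -0.2]
opening: 0.993
n 2 dist cm 8.0 turn [-0.004 -0.02   0.014]
([-0.13, 4.0, 0.1], [-0.002, -0.01, 0.007])
([-0.1, 4.0, 0.11], [-0.002, -0.01, 0.007])
```

```bash
python3 -m jog '[[[-0.1,2.0,0.1],[0,-0.01,0.007],8.5],[[-0.1,2.0,0.1],[0,-0.01,0.007],8.5],[[0,1.2,0.1],[0,0,0],8.5],[[0,0,0],[0,0,0],8.5]]'
python3 -c "
from pan import *
plan([.5725,.0876,.003],dn(61.9),2)"
```

```text
time_s: 15.6
eef_pos: [0.5746, 0.0859, 0.0335]
eef_rot: [0.61, -0.606, -0.362, 0.36]
wrist_force: [-1.5, 0.0, -0.3]
opening: 0.992
n 2 dist cm 3.1 turn [-0.004 -0.008  0.005]
([0.02, 1.53, 0.12], [-0.002, -0.004, 0.003])
([0.02, 1.53, 0.13], [-0.002, -0.004, 0.003])
```

```bash
python3 -m jog '[[[0.02,1.2,0.15],[0,-0.006,0.004],8.5],[[0.02,1.0,0.15],[0,0,0],8.5],[[0,0.4,0],[0,0,0],8.5]]'
python3 -c "
from pan import *
plan([.5725,.0876,.003],dn(61.9),1)"
```

```text
time_s: 15.85
eef_pos: [0.5753, 0.0873, 0.0099]
eef_rot: [0.608, -0.607, -0.364, 0.361]
wrist_force: [0.1, -0.7, 0.0]
opening: 0.997
n 1 dist cm 0.7 turn [ 0.001 -0.005  0.004]
([-0.11, 0.69, 0.26], [0.001, -0.005, 0.004])
```

```bash
python3 -m jog '[[[-0.05,0.5,0.3],[0,-0.005,0.004],8.5],[[0,0.3,0.1],[0,0,0],8.5]]'
python3 -c "
from pan import *
plan([.5725,.0876,.003],dn(61.9),1)"
python3 -m jog '[[[0,0,0],[0,0,0],6.5],[[0,0,0],[0,0,0],5],[[0,0,0],[0,0,0],4],[[0,0,0],[0,0,0],4],[[0,0,0],[0,0,0],4],[[0,0,0],[0,0,0],4],[[0,0,0],[0,0,0],4]]'
```

```text
time_s: 16.02
eef_pos: [0.5719, 0.0889, 0.0016]
eef_rot: [-0.606, 0.607, 0.364, -0.363]
wrist_force: [-0.4, -0.3, -0.0]
opening: 0.996
n 1 dist cm 0.2 turn [0.002 0.    0.001]
([-0.09, -0.14, -0.11], [0.002, 0.0, 0.001])
time_s: 16.6
eef_pos: [0.5723, 0.0894, 0.0026]
eef_rot: [-0.605, 0.607, 0.365, -0.363]
wrist_force: [-0.6, 0.9, -1.2]
opening: 0.683
```

Gripped (opening 58 mm, about the panel's width). Lift and check with the wrist camera.

```bash
python3 -m jog '[[[0,-1,0],[0,0,0],4],[[0,-2,0],[0,0,0],4],[[0,-3,0],[0,0,0],4],[[0,-3,0],[0,0,0],4],[[0,-3,0],[0,0,0],4],[[0,-3,0],[0,0,0],4],[[0,-1,0],[0,0,0],4],[[0,0,0],[0,0,0],4]]'
python3 - <<'E'
from holes import *
from bench import imaging
o=ctrl.get_obs(); w=imaging.camera("wrist"); pickle.dump(w,open("wrist8.pkl","wb")); p=o["eef_pos"];R=rot(o["eef_rot"])
print(o["q"].round(2),o["opening"])
u=-R[:,2]; n=R[:,0]; c=p+.001*u+R[:,1]*.0025   # underside centre
for s in (1,-1):
    for yy in (1,-1):
        X=c+s*.068*u+yy*.017*n-R[:,1]*.02; print(s,yy,proj(w,X).round(0))
W=cloud(w); m=(abs((W-c)@R[:,1]+.02)<.01)&(np.linalg.norm(W-c,axis=-1)<.1)
P=(W[m]-p)@R; print(m.sum(), P[:,0].min(),P[:,0].max(),P[:,2].min(),P[:,2].max())
r=plan([.5546,-.2394,.16],dn(76.5),10)
E
```

```text
time_s: 17.27
eef_pos: [0.5691, 0.0895, 0.1708]
eef_rot: [0.607, -0.606, -0.363, 0.365]
wrist_force: [0.5, -0.8, -2.3]
opening: 0.687
[-0.05  0.25  1.66 -0.    1.24 -1.13] 0.6870648478910258
1 1 [361. 495.]
1 -1 [274. 495.]
-1 1 [376. 141.]
-1 -1 [260. 141.]
69714 -0.043257454510318503 0.042914629001512265 -0.05027893868691363 0.08339741765659277
n 10 dist cm 32.9 turn [-0.003 -0.254 -0.001]
([-2.97, 0.1, -1.42], [-0.0, -0.025, -0.0])
([-3.01, 0.1, -1.34], [-0.0, -0.025, -0.0])
([-3.04, 0.1, -1.27], [-0.0, -0.025, -0.0])
([-3.07, 0.1, -1.19], [-0.0, -0.025, -0.0])
([-3.1, 0.1, -1.11], [-0.0, -0.025, -0.0])
([-3.13, 0.1, -1.03], [-0.0, -0.025, -0.0])
([-3.15, 0.1, -0.95], [-0.0, -0.025, -0.0])
([-3.17, 0.1, -0.87], [-0.0, -0.025, -0.0])
([-3.2, 0.1, -0.79], [-0.0, -0.025, -0.0])
([-3.21, 0.1, -0.71], [-0.0, -0.025, -0.0])
```

```bash
python3 -m jog '[[[-3.0,0,-1.4],[0,-0.026,0],4],[[-3.0,0,-1.3],[0,-0.026,0],4],[[-3.0,0,-1.2],[0,-0.026,0],4],[[-3.1,0,-1.2],[0,-0.026,0],4],[[-3.1,0,-1.1],[0,-0.026,0],4],[[-3.1,0,-1.0],[0,-0.026,0],4],[[-3.1,0,-1.0],[0,-0.026,0],4],[[-3.2,0,-0.9],[0,-0.026,0],4],[[-3.2,0,-0.8],[0,-0.026,0],4],[[-1.5,0,-0.3],[0,-0.01,0],4],[[0,0,0],[0,0,0],4]]'
python3 - <<'E'
from holes import *
from bench import imaging
w=load("wrist8.pkl"); print("hole in hand",blob(w,260,141,20))
o=ctrl.get_obs(); w=imaging.camera("wrist"); pickle.dump(w,open("wrist9.pkl","wb")); p=o["eef_pos"];R=rot(o["eef_rot"])
print("hole now",blob(w,260,141,20)); print("pin expect",proj(w,[.486,-.2398,.029]),proj(w,[.4814,-.2374,.029]))
plan([.5546,-.2394,.16],dn(76.4),2)
E
```

```text
time_s: 18.23
eef_pos: [0.5441, -0.2281, 0.1434]
eef_rot: [0.565, -0.542, -0.434, 0.446]
wrist_force: [0.0, -0.2, -1.5]
opening: 0.685
hole in hand (70.0, [(974, [264.5, 139.1], [33, 37])])
hole now (161.0, [(653, [253.6, 144.9], [41, 41])])
pin expect [276.83541715 151.47795107] [278.75888486 143.05138403]
n 2 dist cm 2.4 turn [-0.037  0.01   0.008]
([-0.49, -0.88, -0.64], [-0.018, 0.005, 0.004])
([-0.49, -0.87, -0.66], [-0.018, 0.005, 0.004])
```

```bash
python3 -c "
from pan import *
plan([.589,-.2476,.15],dn(76.4),3)"
```

```text
n 3 dist cm 5.0 turn [-0.037  0.01   0.008]
([-0.34, -0.3, -1.62], [-0.012, 0.003, 0.003])
([-0.33, -0.28, -1.62], [-0.012, 0.003, 0.003])
([-0.33, -0.26, -1.63], [-0.012, 0.003, 0.003])
```

```bash
python3 -m jog '[[[-0.34,-0.3,-1.6],[-0.012,0.003,0.003],4],[[-0.33,-0.3,-1.6],[-0.012,0.003,0.003],4],[[-0.33,-0.3,-1.6],[-0.012,0.003,0.003],4],[[0,0,0],[0,0,0],4],[[0,0,0],[0,0,0],4],[[0,0,0],[0,0,0],4]]'
python3 - <<'E'
from holes import *
from bench import imaging
o=ctrl.get_obs(); w=imaging.camera("wrist"); pickle.dump(w,open("wrist10.pkl","wb")); p=o["eef_pos"];R=rot(o["eef_rot"]); print(p,o["dq"].round(3))
cv2.imwrite("pics/w10.png",w["frame"][:,:,::-1])
for z in (.029,): print("pin expect",proj(w,[.486,-.2398,z]),proj(w,[.4814,-.2374,z]))
u=-R[:,2]; n=R[:,0]; c=p+.001*u+R[:,1]*.0025; print("hole expect",proj(w,c-.068*u-.017*n-R[:,1]*.02))
W=cloud(w);m=(abs((W-c)@R[:,1]+.02)<.01)&(np.linalg.norm(W-c,axis=-1)<.1)&(((W-p)@R[:,2])>.03); P=(W[m]-p)@R; print("panel in tool",P.min(0),P.max(0),np.median(P,0))
E
```

```text
time_s: 18.78
eef_pos: [0.5846, -0.2381, 0.14]
eef_rot: [0.562, -0.549, -0.436, 0.439]
wrist_force: [0.5, 0.7, -1.0]
opening: 0.687
[ 0.58461818 -0.23808921  0.13998516] [0.019 0.006 0.03  0.002 0.006 0.004]
pin expect [273.42787975  74.32078941] [275.37767702  64.81100902]
hole expect [260.72316594 140.80275711]
panel in tool [-0.03077186 -0.02413866  0.03000131] [ 0.03006861 -0.00750388  0.08345081] [ 0.00074982 -0.01854313  0.05839175]
```

View pics/w10.png

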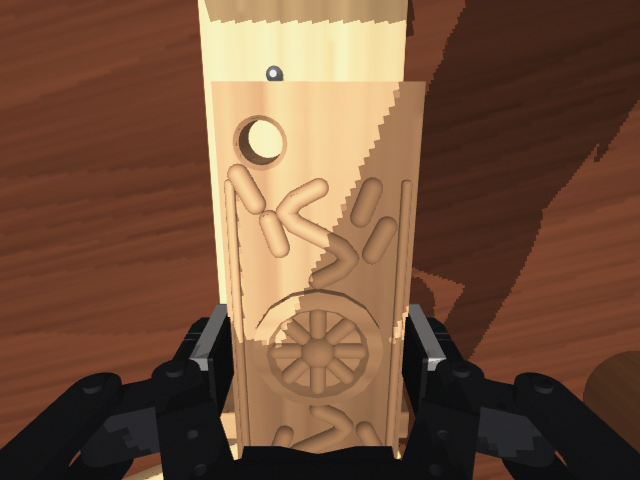

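Last wrist picture: panel level in the jaws, hole rim centred at (260,142) against an expected (261,141). The near pin is at (274,74), as predicted from the wrist-measured position. I'll refine both pins by fitting their silhouettes numerically.

```bash
cat > pins.py <<'E'
from holes import *
def sil(w,x,y,shape=(480,640),S=8):
    pts=[]
    for z,r in ((.018,.005),(.024,.005),(.031,.002)):
        pts+= [proj(w,[x+r*np.cos(a),y+r*np.sin(a),z]) for a in np.linspace(0,6.28,24)]
    return cv2.convexHull(np.array(pts,np.float32))
def fitpin(w,u,v,r=16,x0=None):
    u,v=int(u),int(v); f=w["frame"][v-r:v+r+1,u-r:u+r+1]; hsv=cv2.cvtColor(f,cv2.COLOR_RGB2HSV)
    m=(hsv[...,1]<70).astype(np.uint8)
    n,l,st,ce=cv2.connectedComponentsWithStats(m); i=l[r,r] or 1+np.argmin([np.hypot(*(ce[j]-r)) for j in range(1,n)])
    m=(l==i).astype(np.uint8); m=cv2.morphologyEx(m,cv2.MORPH_CLOSE,np.ones((3,3),np.uint8))
    M=cv2.moments(m); c=np.array([M["m10"]/M["m00"]+u-r,M["m01"]/M["m00"]+v-r])
    def res(x):
        H=sil(w,*x); q=cv2.moments(H); return np.array([q["m10"]/q["m00"],q["m01"]/q["m00"]])-c
    s=least_squares(res,onz(w,u,v,.025)[:2]); H=sil(w,*s.x); return s.x,c,int(m.sum()),cv2.contourArea(H),st[i].tolist()
E
python3 - <<'E'
from pins import *
w=load("wrist1.pkl"); print("B w1",fitpin(w,365,245)); print("A w1",fitpin(w,288,53,12)); 
w=load("wrist10.pkl"); print("A w10",fitpin(w,274,74,14)); f=w["frame"]; print(cv2.cvtColor(f,cv2.COLOR_RGB2HSV)[60:86,262:288:2,1])
t=load("top0.pkl"); print("top A",fitpin(t,440,231,7),"B",fitpin(t,439,173,7))
E
```

```text
B w1 (array([ 0.62556973, -0.23893022]), array([365.31875, 245.23125]), 160, 174.19115513912402, [10, 9, 14, 15, 160])
A w1 (array([ 0.48524435, -0.23997745]), array([288.,  53.]), 625, 226.89820165594574, [0, 0, 25, 25, 593])
A w10 (array([ 0.48277589, -0.24167373]), array([270.07029478,  70.4399093 ]), 441, 267.31723883224186, [0, 0, 23, 21, 438])
[[ 57  58  56  55  58  59  61  63  68  71  71  67  65]
 [ 56  57  56  56  58  58  60  63  68  72  71  67  65]
 [ 57  57  55  55  58  58  60  63  68  72  71  69  65]
 [ 58  57  55  55  58  58  61  64  67  71  70  68  66]
 [ 57  57  56  55  57  60  61  63  69  71  71  67  64]
 [ 57  57  53  55  59  68  67  67  68  72  72  67  65]
 [ 57  57  54  57  55   7   7  37  76  71  71  68  65]
 [ 58  58  56  68   6   6   4   4  38  73  72  67  65]
 [ 57  58  56  39   6   6   4   4   9  81  70  67  66]
 [ 57  58  61   4   6   5   7   6   5  55  72  68  65]
 [ 57  57  67   4   5   3   3   6   5  10  81  67  66]
 [ 57  58  48   6   3   2   2   5   5   5  84  68  66]
 [ 57  57  35   6   2   2   2   6   5   5  73  68  66]
 [ 57  57   5   4   2   2   2   5
[... 201 characters left out ...]
  5   5   4   5   3   6   6  52  68  66]
 [ 57  58  69   3   3   6   6   6   3   3  61  68  66]
 [ 58  57  59  14   3   3   3   3   9   6  80  68  66]
 [ 58  59  59  70  38  39  37  39  38  39 104  77  67]
 [ 96  93  88  93  98  97  95  94  92  92  91  81  81]
 [110 104  99  96  90  89  87  84  82  82  83  84  87]
 [108 105 100  95  90  89  86  85  84  83  83  84  86]
 [110 106  99  95  91  89  87  85  82  83  83  85  86]
 [109 105  99  95  90  88  86  84  82  82  83  86  86]]
top A (array([ 0.48139362, -0.2409884 ]), array([440.73 , 231.505]), 200, 16.22978451824747, [0, 0, 15, 15, 196]) B (array([ 0.62320655, -0.23824142]), array([439., 173.]), 225, 16.296056877588853, [0, 0, 15, 15, 221])
```

```bash
sed -i 's/<70)/<30)/' pins.py
python3 - <<'E'
from pins import *
w=load("wrist1.pkl"); B=fitpin(w,365,245);A=fitpin(w,288,53,14); print("B w1",B,"\nA w1",A)
d=B[0]-A[0]; print("dist",np.hypot(*d),"ctr",(A[0]+B[0])/2,"az",np.degrees(np.arctan2(d[1],d[0]))-14.04)
w=load("wrist10.pkl"); a=fitpin(w,274,74,14); print("A w10",a, "hull bbox",cv2.boundingRect(sil(w,*A[0])))
E
```

```text
B w1 (array([ 0.62552384, -0.23906499]), array([365.12413793, 245.24137931]), 145, 174.16746846283786, [10, 10, 13, 14, 145]) 
A w1 (array([ 0.48533288, -0.24010853]), array([287.86702128,  53.22340426]), 188, 226.7586120495689, [7, 6, 15, 17, 187])
dist 0.1401948459955262 ctr [ 0.55542836 -0.23958676] az -13.613513697741956
A w10 (array([ 0.48474858, -0.23995834]), array([273.78191489,  73.21276596]), 188, 264.05116793251364, [6, 6, 17, 14, 188]) hull bbox (264, 64, 19, 20)
```

```bash
python3 -m jog '[[[0,0,1.5],[0,0,0],4],[[0,0,1.3],[0,0,0],4],[[0,0,0],[0,0,0],4]]'
cat > go.py <<'E'
from pan import *
import sys
o=ctrl.get_obs();p=o["eef_pos"];R=rot(o["eef_rot"]); T=np.array([.5542,-.2393,float(sys.argv[1])])
e=R.T@(T-p)*100; w=Ro.from_matrix(R.T@dn(76.4)).as_rotvec()
print("shift cm",e.round(2),"turn",w.round(4),"z",p[2].round(4),"F",o["wrist_force"].round(1),"dq",abs(o["dq"]).max().round(3))
E
python3 go.py .08
```

```text
time_s: 19.08
eef_pos: [0.5545, -0.2279, 0.1385]
eef_rot: [0.563, -0.547, -0.436, 0.441]
wrist_force: [-1.0, 0.0, -1.3]
opening: 0.684
shift cm [-1.17  5.84 -0.37] turn [-0.0219  0.0036  0.0092] z 0.1385 F [-1.   0.  -1.3] dq 0.011
```

```bash
python3 -m jog '[[[-0.5,1.5,-0.2],[-0.011,0.002,0.005],4],[[-0.4,2,-0.1],[-0.011,0.002,0.005],4],[[-0.2,1.5,0],[0,0,0],4],[[0,0,0],[0,0,0],4],[[0,0,0],[0,0,0],4]]'; python3 go.py .06
```

```text
time_s: 19.5
eef_pos: [0.5546, -0.2374, 0.0886]
eef_rot: [-0.554, 0.557, 0.438, -0.437]
wrist_force: [-0.3, 0.0, -0.8]
opening: 0.686
shift cm [-0.19  2.86 -0.  ] turn [ 0.0033  0.0005 -0.0014] z 0.0886 F [-0.3  0.  -0.8] dq 0.017
```

```bash
python3 -m jog '[[[-0.1,1.2,0],[0.003,0,-0.001],4],[[-0.1,1.2,0],[0,0,0],4],[[0,0.5,0],[0,0,0],4],[[0,0,0],[0,0,0],4],[[0,0,0],[0,0,0],4]]'; python3 go.py .04
```

```text
time_s: 19.92
eef_pos: [0.5556, -0.2396, 0.0589]
eef_rot: [-0.555, 0.556, 0.438, -0.437]
wrist_force: [-0.8, -0.0, -1.3]
opening: 0.685
shift cm [-0.01  1.89  0.15] turn [ 0.0025  0.0011 -0.001 ] z 0.0589 F [-0.8 -0.  -1.3] dq 0.013
```

```bash
python3 -m jog '[[[0,0.7,0.12],[0.0025,0.001,-0.001],4],[[0,0.5,0.05],[0,0,0],4],[[0,0,0],[0,0,0],4]]'; python3 go.py .04
python3 - <<'E'
from pins import *
from bench import imaging
w=imaging.camera("wrist"); pickle.dump(w,open("wrist11.pkl","wb")); o=ctrl.get_obs();p=o["eef_pos"];R=rot(o["eef_rot"])
S=cv2.cvtColor(w["frame"],cv2.COLOR_RGB2HSV)[110:175,228:294]; m=(S[...,1]<30)
v,u=np.nonzero(m); print(m.sum(), (u.min()+228,u.max()+228,v.min()+110,v.max()+110) if m.any() else None)
print("pin hull pred",cv2.boundingRect(sil(w,.4853,-.2401)), "tip pred",proj(w,[.4853,-.2401,.031]),"hole rim pred", proj(w,p+R@np.array([-.017,-.0175,.068-.0012])), "hole bottom pred",proj(w,p+R@np.array([-.017,.0025,.068-.0012])))
g=cv2.cvtColor(w["frame"],cv2.COLOR_RGB2GRAY)[110:176:3,228:294:3]; print(g); print(S[::3,::3,1])
E
```

```text
time_s: 20.17
eef_pos: [0.5545, -0.2395, 0.0467]
eef_rot: [-0.555, 0.556, 0.437, -0.437]
wrist_force: [-0.6, -0.3, -1.8]
opening: 0.687
shift cm [0.01 0.67 0.04] turn [ 0.0013  0.0001 -0.0004] z 0.0467 F [-0.6 -0.3 -1.8] dq 0.007
284 (np.int64(263), np.int64(281), np.int64(122), np.int64(144))
pin hull pred (261, 117, 28, 29) tip pred [272.67761868 133.00520745] hole rim pred [260.55815989 142.05682949] hole bottom pred [268.26580111 137.01197332]
[[191 188 183 181 181 182 180 176 173 171 168 166 174 184 192 195 198 201
  200 198 197 196]
 [191 188 186 183 183 181 180 177 174 172 169 169 174 185 193 195 200 202
  202 199 198 196]
 [192 189 185 183 182 181 181 171 116 114 110 110 113 156 192 197 199 201
  202 200 199 196]
 [191 188 185 182 182 176 123  89  88 115 115 115 112 117 128 157 199 201
  201 199 198 196]
 [191 190 186 182 152 124 123 116  58 109 145 146 147  62 121 139 146 200
  200 200 198 197]
 [194 189 185 164 127 126  70  60 108 145 145 147  77  63  67  90 142 152
  201 199 198 196]
 [193 190 185 130 128  71  59  60 142 145 145 146  62  66  76 106  84 147
  178 199 198 19
[... 2745 characters left out ...]
1 112 111 110 112 106  78  85
  121 118 103 108]
 [111 110 114 121 125 126 126 128 132 126 126 112 112 111  76  77 103 121
  119 103 104 108]
 [112 112 114 117 123 123 127 129 129 126 130 126 128 126 126 126 128 120
  117 103 104 107]
 [111 111 113 116 120 123 122 127 131 129 130 129 126 125 125 125 122 121
  103 103 106 107]
 [111 111 125 127 128 122 123 123 122 124 126 124 130 127 125 121 121 103
  101 103 106 108]
 [113 122 122 122 122 128 128 125 123 123 125 124 123 124 122 117 107 103
  103 104 107 108]
 [124 121 118 118 119 122 127 116 118 119 121 125 122 119 114 110 107 104
  102 103 107 108]
 [123 117 112 110 118 121 125 126 119 117 119 119 120 118 117 111 108 106
  103 106 108 110]]
```

The pin shows through the hole where predicted (cols 263–281, rows 122–144), and the remaining offset is about 0.4 mm. Lowering gently onto the pins.

```bash
python3 -m jog '[[[0.01,0.6,0.05],[0.001,0,0],4],[[0,0.4,0],[0,0,0],4]]'; python3 go.py .0206
```

```text
time_s: 20.38
eef_pos: [0.555, -0.2399, 0.0376]
eef_rot: [-0.555, 0.557, 0.437, -0.437]
wrist_force: [0.3, 1.3, -1.0]
opening: 0.69
shift cm [0.04 1.7  0.1 ] turn [ 0.0026  0.0001 -0.0013] z 0.0376 F [ 0.3  1.3 -1. ] dq 0.088
```

```bash
python3 -m jog '[[[0.04,0.5,0.1],[0.002,0,-0.001],4],[[0,0.3,0.03],[0,0,0],4]]'; python3 go.py .0206;  python3 -m jog '[[[0,0.3,0],[0,0,0],4]]'; python3 go.py .0206
```

```text
time_s: 20.55
eef_pos: [0.5538, -0.2392, 0.0288]
eef_rot: [-0.555, 0.556, 0.437, -0.437]
wrist_force: [-0.9, -0.2, -1.6]
opening: 0.683
shift cm [-0.    0.82 -0.04] turn [ 0.0006  0.0001 -0.0003] z 0.0288 F [-0.9 -0.2 -1.6] dq 0.076
time_s: 20.63
eef_pos: [0.5538, -0.2391, 0.0253]
eef_rot: [-0.555, 0.556, 0.437, -0.437]
wrist_force: [1.4, 0.4, -1.4]
opening: 0.682
shift cm [-0.01  0.47 -0.05] turn [ 0.0005  0.0001 -0.0003] z 0.0253 F [ 1.4  0.4 -1.4] dq 0.069
```

```bash
python3 -m jog '[[[0,0.25,-0.02],[0,0,0],4]]'; python3 go.py .0206;  python3 -m jog '[[[0,0.15,0],[0,0,0],4]]'; python3 go.py .0206
```

```text
time_s: 20.72
eef_pos: [0.5537, -0.239, 0.0222]
eef_rot: [0.556, -0.556, -0.437, 0.437]
wrist_force: [0.4, 0.3, -1.3]
opening: 0.686
shift cm [-0.01  0.16 -0.05] turn [-0.0001  0.0001 -0.0001] z 0.0222 F [ 0.4  0.3 -1.3] dq 0.059
time_s: 20.8
eef_pos: [0.5536, -0.2389, 0.0202]
eef_rot: [0.556, -0.556, -0.437, 0.437]
wrist_force: [-0.2, 0.1, -1.6]
opening: 0.681
shift cm [-0.02 -0.04 -0.07] turn [-0.0005  0.0001  0.0001] z 0.0202 F [-0.2  0.1 -1.6] dq 0.035
```

```bash
python3 -m jog '[[[0,0.15,0.03],[0,0,0],4]]'; python3 go.py .0206;  python3 -m jog '[[[0,0.12,0.02],[0,0,0],4]]'; python3 go.py .0206
```

```text
time_s: 20.88
eef_pos: [0.5535, -0.2389, 0.0196]
eef_rot: [0.556, -0.555, -0.437, 0.437]
wrist_force: [-7.0, 5.3, 21.7]
opening: 0.685
shift cm [-0.02 -0.1  -0.07] turn [-0.0006  0.0001  0.0002] z 0.0196 F [-7.   5.3 21.7] dq 0.002
time_s: 20.97
eef_pos: [0.5535, -0.2389, 0.0196]
eef_rot: [0.556, -0.555, -0.437, 0.437]
wrist_force: [-6.1, 3.8, 12.0]
opening: 0.685
shift cm [-0.02 -0.1  -0.07] turn [-0.0007  0.0002  0.0002] z 0.0196 F [-6.1  3.8 12. ] dq 0.002
```

Seated: contact (22 N, then 12 N) at the height expected for flush. Release and retreat.

```bash
python3 -m jog '[[[0,0,0],[0,0,0],6.5],[[0,0,0],[0,0,0],7.5],[[0,0,0],[0,0,0],8.5],[[0,0,0],[0,0,0],8.5],[[0,0,0],[0,0,0],8.5],[[0,0,0],[0,0,0],8.5]]'
python3 -m jog '[[[0,-0.8,0],[0,0,0],8.5],[[0,-1.5,0],[0,0,0],8.5],[[0,-2.5,0],[0,0,0],8.5],[[0,-3,0],[0,0,0],8.5],[[0,-3,0],[0,0,0],8.5],[[0,-3,0],[0,0,0],8.5],[[0,-2,2],[0,0,0],8.5],[[0,0,3],[0,0,0],8.5],[[0,0,3],[0,0,0],8.5],[[0,0,2],[0,0,0],8.5],[[0,0,0],[0,0,0],8.5],[[0,0,0],[0,0,0],8.5]]'
python3 - <<'E'
from pins import *
from bench import imaging
C={n:imaging.camera(n) for n in ("top","scene","wrist")}; pickle.dump(C,open("end.pkl","wb"))
for n in C: cv2.imwrite(f"pics/end_{n}.png",C[n]["frame"][:,:,::-1])
for n in C:
    W=cloud(C[n]); L=rz(np.radians(-13.6)).T; Q=(W-[.5554,-.2396,.018])@L.T
    m=(abs(Q[...,0])<.1)&(abs(Q[...,1])<.05)&(Q[...,2]>.012)&(Q[...,2]<.04); 
    if m.sum()<50: print(n,"n/a"); continue
    print(n,m.sum(),cv2.minAreaRect((Q[m][:,:2]*1000).astype(np.float32)),"med z",np.median(Q[m][:,2]))
    P=Q[m&(abs(Q[...,0])<.083)&(abs(Q[...,1])<.028)]; c=np.linalg.lstsq(np.c_[P[:,:2],np.ones(len(P))],P[:,2],rcond=None)[0]; print("  plane slopes",c.round(4))
    b=(abs(Q[...,0])<.11)&(abs(Q[...,1])>.036)&(abs(Q[...,1])<.055)&(abs(Q[...,2])<.015); print("  board z",np.median(Q[b][:,2]) if b.sum() else None)
for n in ("top","scene"):
    W=cloud(C[n]); W0=cloud(load(n+"0.pkl"))
    for nm,x,y,z0,z1,r in (("pot_e rim",.576,.385,.106,.116,.04),("pot_u rim",.4213,.2805,.106,.116,.04),("gouge top",.576,.385,.19,.26,.04),("gouge_o top",.4213,.2805,.19,.26,.05),("mallet",.765,-.028,.15,.23,.06)):
        out=[]
        for V in (W0,W):
            m=(np.hypot(V[...,0]-x,V[...,1]-y)<r)&(V[...,2]>z0)&(V[...,2]<z1); out.append((int(m.sum()),(np.mean(V[m],0)*1000).round(1).tolist() if m.any() else None, (V[m][:,2].max()*1000).round(0) if m.any() else None))
        print(n,nm,out)
E
```

```text
time_s: 21.47
eef_pos: [0.5549, -0.2398, 0.021]
eef_rot: [-0.555, 0.557, 0.438, -0.437]
wrist_force: [-0.8, 0.5, 0.7]
opening: 0.993
time_s: 22.47
eef_pos: [0.4542, -0.2154, 0.1926]
eef_rot: [-0.553, 0.558, 0.438, -0.437]
wrist_force: [-0.3, -0.3, 0.9]
opening: 0.991
top 962 ((-0.5641555786132812, 1.0409393310546875), (60.402828216552734, 171.0224151611328), 89.06197357177734) med z 0.021147103662430652
  plane slopes [-0.0291 -0.0318  0.0224]
  board z -1.4070418461634843e-05
scene 1173 ((-1.1948318481445312, 2.2154273986816406), (67.66248321533203, 171.61488342285156), 88.3383560180664) med z 0.021508027875534793
  plane slopes [-0.0011  0.0117  0.0221]
  board z 0.001114691513928994
wrist 13808 ((-0.1078338623046875, -0.20983505249023438), (60.15916061401367, 171.35150146484375), 89.88587188720703) med z 0.020495317301357948
  plane slopes [ 0.0024 -0.0011  0.0212]
  board z 4.84629932916876e-05
top pot_e rim [(300, [575.0, 382.9, 109.9], np.float64(115.0)), (295, [572.7, 380.0, 109.6], np.float64(116.0))]
top pot_u rim [(297, [420.9, 279.4, 109.8], np.float64(116.0)), (296, [420.
[... 180 characters left out ...]
), (41, [423.9, 279.6, 209.4], np.float64(225.0))]
top mallet [(248, [767.4, -28.0, 199.6], np.float64(219.0)), (253, [767.4, -28.1, 199.4], np.float64(220.0))]
scene pot_e rim [(495, [577.3, 386.7, 110.6], np.float64(115.0)), (464, [581.3, 389.6, 110.8], np.float64(116.0))]
scene pot_u rim [(328, [429.1, 287.0, 110.8], np.float64(116.0)), (331, [428.7, 287.3, 110.6], np.float64(116.0))]
scene gouge top [(0, None, None), (130, [576.4, 382.9, 208.3], np.float64(225.0))]
scene gouge_o top [(92, [424.8, 280.7, 207.7], np.float64(225.0)), (87, [424.8, 280.8, 208.2], np.float64(225.0))]
scene mallet [(439, [776.3, -19.3, 192.8], np.float64(219.0)), (435, [776.3, -19.4, 192.7], np.float64(218.0))]
```

Checks pass: the wrist depth puts the panel centre within 0.25 mm of the seat, its top 20.5 mm above the board (it read 20.5 mm lying on the bench), tilt about 0.2%. Handing in.

```bash
python3 -c "
from bench import ctrl
print(ctrl.hand_in())"
```

```text
the job is handed in; nothing more can be done
None
```

I stood the gouge in the empty pot, handle down and edge up, then fitted the panel face up over both cradle pins. The job was handed in at about 22.5 s, with the open gripper clear of everything.

- **Gouge:** the last depth images show its top at about 225 mm over the pot. The nominal height is 222 mm, so it is standing on the pot floor.
- **Panel:** wrist depth puts its centre within 0.25 mm of the seat, with tilt of about 0.2%. Its top is 20.5 mm above the board, the same as it read lying on the bench, so it is flush.
- **Left alone:** the other pot, the other gouge and the mallet read the same as at the start, within 0.5 mm.

**What went wrong or disagreed:**
- **Rim touch:** the gouge had pitched about 0.09 rad in the jaws. On the first lowering its butt pressed on the pot rim with about 31 N at the wrist. I lifted, measured the pitch, corrected it and tried again cleanly.
- **Empty pot:** my check right after the touch suggested it shifted about 1 mm at most. In the final images the two cameras show its rim displaced 4–5 mm in opposite directions. I put that down to the gouge now hiding part of the rim, but did not confirm it.
- **Camera offset:** top and wrist cameras differed by about 3 mm on the panel and pins. I used the wrist values for the fit.
- **Panel tilt from the top camera:** it read a slope of about 3%, which the wrist camera (about 0.2%) and the scene camera (about 1% at most) did not bear out.

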